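# Ready the lantern for a power cut

## Task

Get the lantern ready for a power cut: lay every battery pack that is on the shelf flat in the lantern's open battery bay, hook the cover's yellow tongue under the yellow lip and swing the cover down until it lies flush, and only then push the red toggle switch fully over to on. Also lean the mirror on the clear earring stand, glass side outward and up, its foot behind the stand's front ledge and its back resting on the crossbar, to throw the light into the room. Leave the jar, the dish and the shoe tree where they are.

Things in the scene. Friction and masses are not known exactly. Their poses are not given: they have to be found in the camera images.
- lantern: Grey plastic battery lantern lying on its back, fixed to the shelf; 168 (x) x 164 (y) x 63 mm. Origin: centre of its underside; z up, its -x side is towards the robot. Battery bay open upward in its middle; yellow lip along its -x edge. On its -y side a step 14 mm high (x -40 to 40, y -150 to -82 mm) carries the switch.
- bay (a point): Centre of the bay's floor, at lantern x = y = 0, z = 10 mm. Inside the bay is 124 (lantern x) x 120 (y) mm and 37 mm deep; up to three packs lie in it side by side, long side along x, at y about -40, 0 and 40 mm.
- seat (a point): Centre of the cover's place, at lantern x = y = 0, z = 47 mm: the flat seat round the bay that the cover's underside rests on. It is bounded by rims: pocket from x = -74 to +74 and y = -71.5 to +71.5 mm; the far and side rims rise to z = 54 mm.
- lip (a point): Middle of the inner lower edge of the yellow lip, at lantern x = -62, z = 58 mm. The lip overhangs the seat from x = -74 to -62 mm over the whole width; 11 mm are free between the seat and its underside; its top is at z = 63 mm.
- switch (a joint): Red toggle lever on the lantern's right-hand step, rad: 0 = off, leaning to the lantern's -x; swings about a cross (y) axis to 1.0 = on, leaning to +x; stays where it is left; a light push of a few N on its tip moves it.
- switch_tip (a point): Centre of the red ball (26 mm across) at the top of the toggle lever, 45 mm from the pivot, which lies over the middle of the step 36 mm above the shelf.
- cover: Battery cover, lies on the shelf, bar up. Origin: centre of its underside, z up. Grey plate 7 mm thick, x -55 to 71, y -68 to 68 mm; on its -x edge a yellow tongue 4 mm thick, flush with the underside, x -71 to -55, y -56 to 56 mm. About 160 g. Fitted: axes as the lantern's, origin at point seat (3 mm play).
- grip (a point): Point on the cover's black grip bar, which is 12 mm (cover x) x 70 mm (y) and stands from z = 7 to 35 mm over the origin; this point is at z = 24 mm.
- tongue (a point): Middle of the outer edge of the cover's tongue, 2 mm above the underside. It goes in with the cover tilted about 16 degrees, tongue side low: set it on the seat in front of the lip, push it to the lantern's -x under the lip, then swing the cover's +x side down.
- pack_a: Green battery pack with a black band, a block 60 (x, long) x 32 x 32 mm, about 120 g. Origin: its centre. Lies on the shelf at the start; may be absent (None).
- pack_b: Green battery pack with a black band, a block 60 (x, long) x 32 x 32 mm, about 120 g. Origin: its centre. Lies on the shelf at the start; may be absent (None).
- pack_c: Green battery pack with a black band, a block 60 (x, long) x 32 x 32 mm, about 120 g. Origin: its centre. Lies on the shelf at the start; may be absent (None).
- mirror: Mirror, a flat slab 160 (x, long) x 64 (y) x 12 mm (z), about 200 g, black frame, glass on its +z face. Origin: its centre. Lies glass up on the shelf at the start; either end may be its foot.
- stand: Clear acrylic earring stand, fixed to the shelf. Origin: centre of its underside, z up, -x towards the robot. Base plate x -61 to 61, y -45 to 45 mm, top at z = 6 mm. A mirror with its foot behind the ledge and its back on the crossbar slopes at about 45 degrees, its top end to +x, its centre at about x = 6, z = 67 mm.
- crossbar (a point): Middle of the stand's crossbar, at stand x = 32, z = 77.5 mm: a bar 10 mm thick along y from -38 to 38 mm, on a single post 12 mm wide.
- ledge (a point): Top of the inner face of the stand's front ledge, at stand x = -55, z = 20 mm; the ledge is 6 mm thick (to x = -61), 14 mm above the base plate, along the whole width.
- jar: Bystander: glass jar with swing-top lid, 76 mm across, 115 mm tall, origin centre of its underside.
- dish: Bystander: yellow ceramic dish, 110 mm across, 28 mm tall, origin centre of its underside.
- shoe_tree: Bystander: steel shoe tree, 210 mm long (x) x 62 x 40 mm, origin at mid-length on its underside.
Not all that is in view belongs to the job. What is shaped like the pack_c but blue or brown is not meant. Leave any blue look-alike of the pack_b alone.

How it is judged:
By the outcome, as a careful person would: the job done as asked, in the order asked, and still so for the second after the job is handed in, with the robot touching nothing.
Of pack_a, pack_b, pack_c only 2 to 3 are there at a start; the rules pass over those that are not, and their reading is None.
At some moment in a run one of pack_a, pack_b, pack_c, cover may be knocked a few centimetres aside while the robot is not near it.
Once in a run the grip may slacken for a moment while it holds something.
It also fails if it takes over 210 s, if anything falls off the work surface, if the arm or the gripper's body presses on something with over 40 N, if the wrist force passes 120 N, or if a joint passes its speed limit or range.

## Robot

A 7-joint arm with a two-finger parallel gripper is mounted at the origin on the work surface. World frame = base frame: x ahead of the robot, y to its left, z up, the work surface at z = 0. Lengths are in m, angles in rad, forces in N, time in s.
With the tool pointing down it reaches from about 0.4 to 0.85 m from the base axis. Payload 10.4 kg.
Tool frame: the origin (TCP) lies at the very end of the fingers, on their centre line; the grasp point (between the pads) lies 19 mm behind it; z points along the fingers, y is the line along which they close (so a half turn about z gives the same grasp; the last joint's range is limited). The gripper opens to 87 mm and grips with 3 to 60 N. Pads are 19 mm wide; open, the fingers measure 117 mm over their backs; the gripper's body (75 mm by 190 mm) begins 51 mm behind the grasp point.
Start: joints at [-1.155, 0.332, -0.065, 1.46, 0.022, 1.35, -0.088], TCP at [0.266, 0.566, 0.223] pointing down, gripper open.
Joint ranges: [-2.6, 2.6], [-0.5, 2.12], [-1.47, 1.34], [0.16, 2.42], [-1.27, 4.41], [0.06, 2.06], [-2.6, 2.6]. Speed limits (rad/s): [2.22, 2.22, 2.79, 2.79, 3.14, 3.14, 3.14].

## Interface

Orientations are given as a unit quaternion [x, y, z, w].
In Python, from bench import r gives the robot as it stands.
- The arm moves only by the tool jog_arm, called after "Emit:" as name(argument=value, ...), one argument or row to a line, values as JSON. Schema: {"type":"object","properties":{"steps":{"type":"array","items":{"type":"number"},"minItems":5,"maxItems":60},"squeeze":{"type":"number"},"only":{"type":"string"},"quiet":{"type":"boolean"},"lines":{"type":"string"}},"required":["steps"],"additionalProperties":false}. steps is one flat list of numbers that holds 1 to 12 rows one after another, with no inner brackets; each row has 5 numbers: dx, dy, dz in units of 25 mm, then a turn about the tool's z in rad, then the finger opening in m; each row is the pose to reach, as a shift and turn from the pose commanded when the call began, along the tool's axes at that moment; what a row does not reach only later rows make up. A row lasts 1/10 s, in which the tool goes at most 0.05 m and 0.15 rad, less where a joint would pass 70% of its speed; a pose out of reach is approached as far as the arm can. The fingers move at their own pace and stop on an object; squeeze is the grip in N (left out, the last holds). Time passes only in rows, so rows that do not move let the fingers close. The tool returns the time, the measured TCP pose, the force, the opening and the grip force at its end. only (a regular expression) keeps the lines of the reply that match it, lines (a string "A,B") keeps lines A to B, and quiet returns only ok. Input that does not fit is refused with a message, and nothing moves.
- r.read_state(): the state, without advancing time (a new reading comes with each control period).
- r.camera(name): name is "side" or "top" or "wrist"; returns a dict with "img" (420x560x3 uint8, red, green, blue), "fx", "fy", "cx", "cy" (pixels), "pose" (4x4, takes a point from camera to world coordinates). Camera axes: x right, y down, z forward; pixel columns grow to the right and rows downward; lengths in m; the calibration is good to about 2 mm. A picture is of the moment at which its call begins. There is no depth.
- r.close_job(): hands the job in; it is judged then, once.
Trained networks look in the newest picture that a camera, given by its name, has taken for a name from the list of things; names that differ only in an ending like _2 or _b are one class to them, and where a whole thing is asked for, a point or a joint stands for the part that bears it (a point fixed in the world has none). Each returns a list of dicts, best first, with "p" (0 to 1); they miss things now and then, are a little off and sometimes report something else, mostly with a low value. They report only what shows in the picture. A call takes as long as a camera call. They do not tell look-alikes from the thing itself.
- r.recognise(camera, label): "position" ([column, row] as shares, 0 to 1, of the picture: columns of its width, rows of its height, amid what is visible of it).
- r.regions_of(camera, label): "pixels" (420x560 bool, what is visible of it) and "position" ([column, row] as shares, 0 to 1, of the picture: columns of its width, rows of its height, amid what is visible of it).
The state is a dict: "time": time; "joint_positions": joint angles; "joint_vel": joint speeds; "joint_torque": joint torques, N m; "ee_pos": TCP position; "eef_rot": TCP orientation; "ft_force": force on the tool from outside, world axes, zero at the start; "torque": the same for the moment, N m; "width": finger opening in m; "grip_force": force on a finger pad.
Only numpy, scipy, OpenCV 4.12 (cv2) and the standard library are available. Lean on these libraries where they do the work, as an engineer would, in place of code of your own. Each camera call takes 0.05 s, during which the arm holds its last target. There are 200 camera calls.

## Working session

There is one attempt and no reset: what is moved stays moved. The work goes in short steps, Python scripts to look and compute and a tool call to move; the robot and the scene stay as the last step left them, time stands still between calls to the robot, and variables do not carry over. Pictures are saved under pics/ and viewed, at most 14 in all, crops included, and the job is handed in when it is done.

```bash
ls; mkdir -p pics
```

Create h.py:
```python
import numpy as np, cv2
from bench import r
from scipy.spatial.transform import Rotation as R
def shot(c,name=None):
    d=r.camera(c)
    if name: cv2.imwrite('pics/'+name+'.png',cv2.cvtColor(d['img'],cv2.COLOR_RGB2BGR))
    return d
def ray(d,u,v):
    P=np.array(d['pose']); x=P[:3,:3]@np.array([(u-d['cx'])/d['fx'],(v-d['cy'])/d['fy'],1]); return P[:3,3],x/np.linalg.norm(x)
def atz(d,u,v,z):
    o,x=ray(d,u,v); return o+x*(z-o[2])/x[2]
def tri(d1,p1,d2,p2):
    A=np.zeros((3,3));b=np.zeros(3)
    for d,p in((d1,p1),(d2,p2)):
        o,x=ray(d,*p);M=np.eye(3)-np.outer(x,x);A+=M;b+=M@o
    return np.linalg.solve(A,b)
def proj(d,p):
    P=np.array(d['pose']);q=P[:3,:3].T@(np.asarray(p)-P[:3,3]);return np.array([d['fx']*q[0]/q[2]+d['cx'],d['fy']*q[1]/q[2]+d['cy']])
```

Run:
```python
from h import *
np.set_printoptions(precision=3,suppress=True)
for c in('top','side','wrist'):
    d=shot(c,c+'0'); print(c,d['fx'],d['cx'],d['cy'],np.array(d['pose']))
s=r.read_state(); print(s)
```

```text
pics
top 444.23926086142956 281.5709184425029 209.0102443794676 [[ 0.027 -0.975  0.222  0.239]
 [-1.    -0.026  0.006 -0.043]
 [-0.001 -0.222 -0.975  1.449]
 [ 0.     0.     0.     1.   ]]
side 524.591001242732 284.58133002979656 210.99601910813658 [[ 0.998 -0.044  0.036  0.509]
 [-0.057 -0.747  0.662 -0.837]
 [-0.002 -0.663 -0.748  1.018]
 [ 0.     0.     0.     1.   ]]
wrist 373.8214335230336 283.668440390558 204.17371961202082 [[ 0.425  0.876  0.228  0.204]
 [ 0.905 -0.411 -0.109  0.594]
 [-0.002  0.253 -0.967  0.384]
 [ 0.     0.     0.     1.   ]]
{'time': 0.15, 'joint_positions': array([-1.155,  0.333, -0.065,  1.461,  0.022,  1.35 , -0.088]), 'joint_vel': array([-0.   , -0.001,  0.   , -0.003,  0.001, -0.   ,  0.002]), 'joint_torque': array([  0.001, -62.363,   0.025, -39.015,  -0.061,   0.037,   0.   ]), 'ee_pos': array([0.265, 0.566, 0.222]), 'eef_rot': array([ 0.218,  0.976, -0.001, -0.   ]), 'ft_force': array([ 0.439, -0.764,  0.41 ]), 'torque': array([ 0.025, -0.011,  0.036]), 'grip_force': 0.0, 'width': 0.08686181816607261}
```

View pics/top0.png

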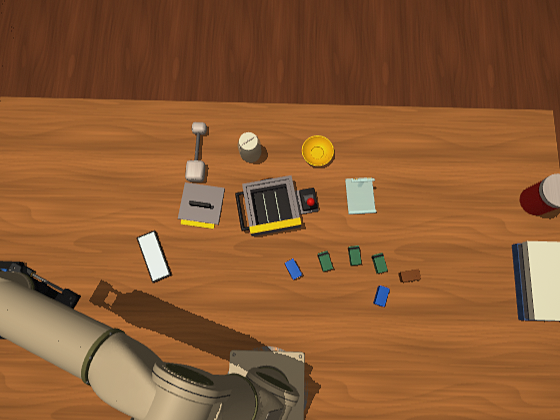

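View pics/side0.png

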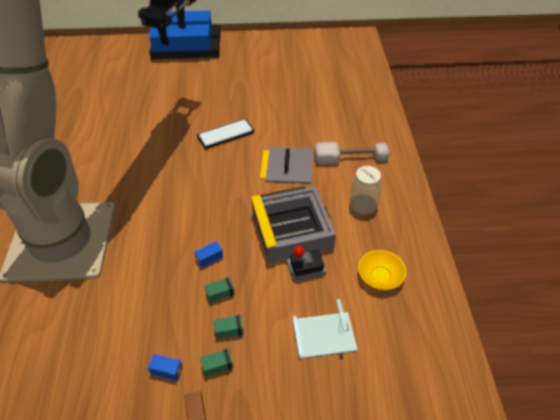

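Run:
```python
from h import *
np.set_printoptions(precision=3,suppress=True)
for c in('top','side'):
    d=shot(c)
    for l in('lantern','cover','grip','tongue','pack_a','mirror','stand','crossbar','ledge','lip','switch_tip','jar','dish','shoe_tree','seat','bay'):
        for k in r.recognise(c,l)[:5]:
            print(c,l,round(k['p'],2),(np.array(k['position'])*[560,420]).round(1))
```

```text
top lantern 0.62 [275.5 206.1]
top cover 0.79 [200.2 203.5]
top cover 0.31 [360.1 197.4]
top grip 0.86 [199.3 203.5]
top tongue 0.65 [202.1 204.5]
top pack_a 0.79 [356.6 255.5]
top pack_a 0.75 [320.2 259.7]
top pack_a 0.7 [291.  270.1]
top pack_a 0.54 [378.2 262.9]
top pack_a 0.53 [381.3 294.8]
top mirror 0.83 [153.8 258.5]
top mirror 0.34 [363.7 194.6]
top stand 0.97 [362.8 192.3]
top crossbar 0.78 [359.4 200.2]
top ledge 0.82 [362.6 195.8]
top lip 0.86 [273.1 204. ]
top switch_tip 0.67 [271.5 204.3]
top switch_tip 0.36 [310.9 202.1]
top jar 0.74 [247.7 150.2]
top dish 0.62 [317.3 149.8]
top dish 0.48 [274.8 204. ]
top dish 0.17 [246.6 148.4]
top shoe_tree 0.72 [196.4 162.7]
top shoe_tree 0.22 [200.5 206.3]
top seat 0.95 [275.3 200.6]
top bay 0.6 [274.4 204.9]
side lantern 0.96 [295.4 227.3]
side cover 0.77 [285.5 164.3]
side cover 0.48 [380.3 269.8]
side cover 0.47 [294. 230.]
side grip 0.9 [289.5 163.6]
side grip 0.31 [227.5 327.3]
side tongue 0.93 [286.  163.4]
side pack_a 0.88 [222.5 289. ]
side pack_a 0.79 [213.5 359.1]
side pack_a 0.72 [190.9 404.9]
side pack_a 0.67 [206.1 252.4]
side pack_a 0.65 [164.3 366.2]
side mirror 0.65 [226.5 133.6]
side stand 0.98 [322.9 334.2]
side stand 0.36 [295.6 225.4]
side crossbar 0.77 [320.2 332.7]
side crossbar 0.28 [224.3 327.6]
side ledge 0.97 [326.9 332.1]
side ledge 0.63 [288.8 162.3]
side ledge 0.29 [300.1 251. ]
side lip 0.67 [297.9 228.4]
side lip 0.57 [214.9 360.6]
side lip 0.56 [381.3 267.9]
side lip 0.28 [321.8 331. ]
side switch_tip 0.59 [296.7 248.6]
side jar 0.94 [370.2 188. ]
side jar 0.65 [226.3 323.7]
side dish 0.7 [383.5 268.6]
side shoe_tree 0.65 [337.4 147.9]
side shoe_tree 0.54 [219.1 288.9]
side seat 0.92 [297.6 227.8]
side seat 0.61 [369.6 192. ]
side bay 0.7 [295.4 228.2]
side bay 0.48 [368.4 189.3]
side bay 0.17 [336.  147.2]
```

The top view shows the cover at (201,204), the lantern at (272,205), the stand at (361,196) and the mirror at (154,257). The three green packs are at (325,261), (355,256) and (379,263), with blue and brown decoys around them. The side view agrees. Next I'll work out coarse positions from the two views.

Add to h.py:
```python
def blobs(d,kind,amin=15):
    hsv=cv2.cvtColor(d['img'],cv2.COLOR_RGB2HSV); H,S,V=cv2.split(hsv)
    m={'green':(H>55)&(H<90)&(S>90)&(V>30),'yellow':(H>22)&(H<32)&(S>200)&(V>120),'red':((H<5)|(H>174))&(S>180)&(V>90)&True,
       'white':(S<40)&(V>190)}[kind].astype(np.uint8)
    n,l,st,c=cv2.connectedComponentsWithStats(m)
    out=[]
    for i in range(1,n):
        if st[i,4]>=amin:
            cs,_=cv2.findContours((l==i).astype(np.uint8),0,1); out.append((c[i],st[i,4],cv2.boxPoints(cv2.minAreaRect(max(cs,key=len)))))
    return out
```

Run:
```python
from h import *
np.set_printoptions(precision=3,suppress=True)
D={c:shot(c) for c in('top','side')}
for k,z in(('green',.032),('yellow',.05),('red',.07),('white',.012)):
    for c in D:
        for b in blobs(D[c],k):
            print(k,c,b[0].round(1),b[1],atz(D[c],*b[0],z),'corners',[list(atz(D[c],*q,z)[:2].round(3)) for q in b[2]] if b[1]<3000 else '')
P=lambda a,b:print(tri(D['top'],a,D['side'],b))
for l in('crossbar','grip','jar','dish','mirror','stand'):
    a=[np.array(r.recognise(c,l)[0]['position'])*[560,420] for c in('top','side')];print(l,tri(D['top'],a[0],D['side'],a[1]))
```

```text
green top [354.6 256.6] 161 [ 0.412 -0.271  0.032] corners [[np.float64(0.434), np.float64(-0.251)], [np.float64(0.439), np.float64(-0.284)], [np.float64(0.39), np.float64(-0.29)], [np.float64(0.384), np.float64(-0.258)]]
green top [325.4 262.3] 151 [ 0.391 -0.178  0.032] corners [[np.float64(0.409), np.float64(-0.155)], [np.float64(0.419), np.float64(-0.184)], [np.float64(0.374), np.float64(-0.2)], [np.float64(0.363), np.float64(-0.17)]]
green top [379.8 264.1] 165 [ 0.39  -0.351  0.032] corners [[np.float64(0.408), np.float64(-0.328)], [np.float64(0.418), np.float64(-0.361)], [np.float64(0.372), np.float64(-0.373)], [np.float64(0.361), np.float64(-0.34)]]
green side [217.8 290.2] 330 [ 0.395 -0.19   0.032] corners [[np.float64(0.367), np.float64(-0.178)], [np.float64(0.412), np.float64(-0.162)], [np.float64(0.423), np.float64(-0.202)], [np.float64(0.379), np.float64(-0.217)]]
green side [226.  327.2] 357 [ 0.415 -0.283  0.032] corners [[np.float64(0.389), np.float64(-0.266)], [np.float64(0.435), np.float64(-0.26)], [np.float64(0.441), np.float64(-0.299)], [np.float64(0.396), np.flo
[... 2362 characters left out ...]
(0.386)], [np.float64(0.341), np.float64(0.323)], [np.float64(0.322), np.float64(0.372)]]
white side [224.9 131.9] 539 [0.399 0.376 0.012] corners [[np.float64(0.326), np.float64(0.371)], [np.float64(0.464), np.float64(0.435)], [np.float64(0.474), np.float64(0.384)], [np.float64(0.339), np.float64(0.322)]]
white side [323.9 334. ] 2148 [ 0.621 -0.299  0.012] corners [[np.float64(0.55), np.float64(-0.243)], [np.float64(0.674), np.float64(-0.215)], [np.float64(0.684), np.float64(-0.337)], [np.float64(0.568), np.float64(-0.361)]]
crossbar [ 0.488 -0.275  0.218]
grip [ 0.575  0.24  -0.007]
jar [0.768 0.079 0.051]
dish [ 0.766 -0.153  0.024]
mirror [0.396 0.376 0.009]
stand [ 0.618 -0.298  0.019]
```

Add to h.py:
```python
def plan(x,y,z,yyaw=None):
    """tool-frame shift to TCP target; yyaw = wanted world yaw of tool y (mod pi)"""
    s=r.read_state(); M=R.from_quat(s['eef_rot']).as_matrix(); p=np.array(s['ee_pos'])
    d=M.T@(np.array([x,y,z])-p); t=0
    if yyaw is not None:
        c=np.arctan2(M[1,1],M[0,1]); a=(yyaw-c+np.pi/2)%np.pi-np.pi/2; t=-a
    print('shift',d.round(4),'turn',round(t,3),'or',round(t-np.sign(t)*np.pi,3),'j7',round(s['joint_positions'][6],2),'t',round(s['time'],2))
```

Run:
```python
from h import *
plan(.403,.380,.15,.43+np.pi/2); plan(.403,.380,.003,.43+np.pi/2)
```

```text
shift [-0.2034 -0.1098  0.0726] turn -0.869 or 2.273 j7 -0.09 t 2.55
shift [-0.2034 -0.1098  0.2196] turn -0.869 or 2.273 j7 -0.09 t 2.55
```

Careful with the scale: shifts go in units of 25 mm. That gives: -0.203 m is -8.12, -0.11 m is -4.4.

Emit:
jog_arm(
  steps=[-8.12,-4.4,2.8,-0.869,0.087,-8.12,-4.4,2.8,-0.869,0.087,-8.12,-4.4,2.8,-0.869,0.087,-8.12,-4.4,2.8,-0.869,0.087,-8.12,-4.4,2.8,-0.869,0.087,-8.12,-4.4,2.8,-0.869,0.087,-8.12,-4.4,2.8,-0.869,0.087,-8.12,-4.4,2.8,-0.869,0.087],
  squeeze=20,
)

```text
time: 3.35
ee_pos: [0.4021, 0.3809, 0.1529]
eef_rot: [-0.212, 0.977, 0.0, 0.0]
ft_force: [-1.0, -0.0, 0.0]
width: 0.0872
grip_force: 0.0
```

Run:
```python
from h import *
np.set_printoptions(precision=3,suppress=True)
d=shot('wrist','w1')
for b in blobs(d,'white',200): print(b[0],b[1],atz(d,*b[0],.012),[list(atz(d,*q,.012)[:2].round(3)) for q in b[2]])
plan(.403,.380,.003,.43+np.pi/2)
```

```text
[262.118 141.081] 1121 [0.372 0.347 0.012] [[np.float64(0.361), np.float64(0.33)], [np.float64(0.352), np.float64(0.35)], [np.float64(0.384), np.float64(0.364)], [np.float64(0.393), np.float64(0.344)]]
[281.771 228.416] 5020 [0.433 0.391 0.012] [[np.float64(0.478), np.float64(0.381)], [np.float64(0.409), np.float64(0.352)], [np.float64(0.388), np.float64(0.4)], [np.float64(0.455), np.float64(0.432)]]
shift [-0.    -0.002  0.15 ] turn -0.002 or 3.14 j7 1.15 t 3.4
```

View pics/w1.png

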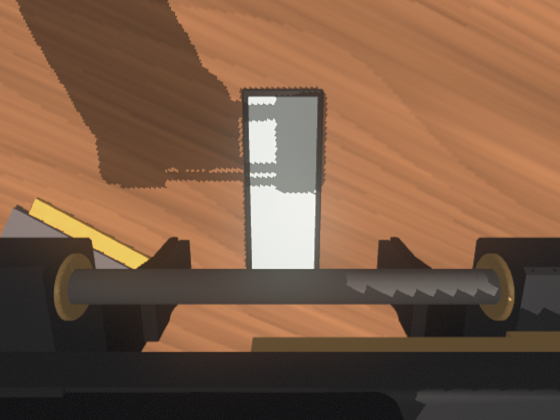

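The mirror is aligned between the fingers (image column 284), so I'll descend and grip it.

Emit:
jog_arm(
  steps=[0,-0.04,2,0,0.087,0,-0.04,4,0,0.087,0,-0.04,5.92,0,0.087,0,-0.04,5.96,0,0.087,0,-0.04,5.96,0,0.05,0,-0.04,5.96,0,0.05,0,-0.04,5.96,0,0.05,0,-0.04,5.96,0,0.05,0,-0.04,5.96,0,0.05],
  squeeze=25,
)

```text
time: 4.3
ee_pos: [0.4029, 0.3796, 0.004]
eef_rot: [-0.213, 0.977, 0.0, 0.0]
ft_force: [-0.3, 1.3, 1.1]
width: 0.0635
grip_force: 25.0
```

Emit:
jog_arm(
  steps=[0,0,-2,0,0.05,0,0,-4,0,0.05,0,0,-6,0,0.05,0,0,-8,0,0.05,0,0,-10,0,0.05,0,0,-10,0,0.05],
)

```text
time: 4.9
ee_pos: [0.4049, 0.381, 0.261]
eef_rot: [-0.213, 0.977, 0.003, 0.005]
ft_force: [1.0, -0.5, -3.0]
width: 0.0637
grip_force: 25.0
```

Run:
```python
from h import *
d=shot('side','s2'); i=cv2.imread('pics/s2.png')[0:260,100:400]; cv2.imwrite('pics/s2c.png',cv2.resize(i,None,fx=2,fy=2))
d=shot('top','t2')
plan(.62,-.297,.25,1.571+.05)
```

```text
shift [ 0.0847 -0.705   0.0035] turn 0.38 or -2.762 j7 1.16 t 5.0
```

View pics/s2c.png

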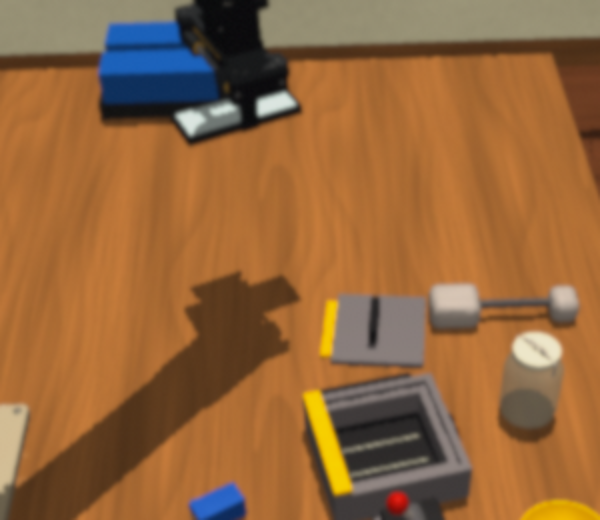

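The mirror is held about flat. Before moving I'll take a closer look at the stand.

Run:
```python
import cv2,numpy as np
a=cv2.imread('pics/t2.png')[168:223,335:390]; b=cv2.imread('pics/s2.png')[290:365,285:360]
a=cv2.resize(a,(400,400),interpolation=cv2.INTER_CUBIC); b=cv2.resize(b,(400,400),interpolation=cv2.INTER_CUBIC)
cv2.imwrite('pics/st.png',np.hstack([a,b]))
```

```text
(no output)
```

View pics/st.png

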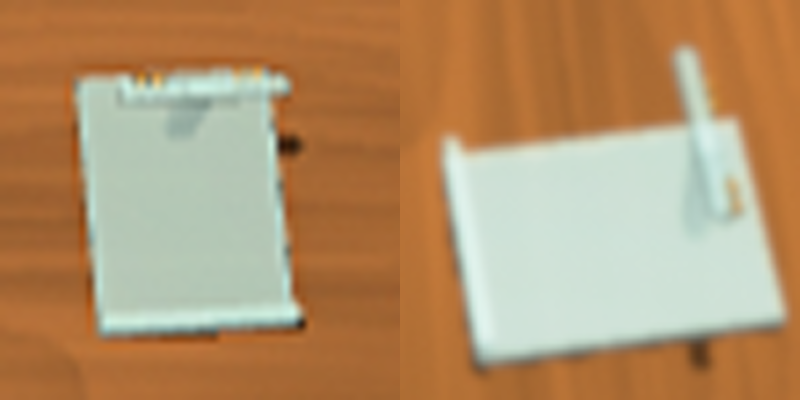

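The left crop (top view) shows the crossbar from (122,83) to (290,86) and the ledge from (100,322) to (300,318). In the right crop (side view) the crossbar runs from (684,52) to (725,215) and the ledge top from (452,138) to (484,357). I'll triangulate from these.

Run:
```python
from h import *
np.set_printoptions(precision=4,suppress=True)
D={c:shot(c) for c in('top','side')}
T=lambda u,v:(335+u/7.273,168+v/7.273); S=lambda u,v:(285+(u-400)/5.333,290+v/5.333)
for n,a,b in(('barL',(123,83),(686,52)),('barR',(288,86),(724,213)),('ledgeL',(100,320),(452,140)),('ledgeR',(300,314),(484,355)),('backL',(77,80),None),('backR',None,(785,320)),('backL',None,(738,122)),('frontR',None,(484,362))):
    if a and b: print(n,tri(D['top'],T(*a),D['side'],S(*b)))
    elif a: print(n,'top',atz(D['top'],*T(*a),.006))
    else: print(n,'side',atz(D['side'],*S(*b),.006))
```

```text
barL [ 0.6534 -0.2574  0.0776]
barR [ 0.6561 -0.3296  0.0793]
ledgeL [ 0.5613 -0.2555  0.0155]
ledgeR [ 0.5675 -0.3474  0.0108]
backL top [ 0.6772 -0.2471  0.006 ]
backR side [ 0.6867 -0.3371  0.006 ]
backL side [ 0.6805 -0.2483  0.006 ]
frontR side [ 0.5678 -0.3479  0.006 ]
```

Run:
```python
from h import *
plan(.6325,-.2959,.25,1.571+.063)
```

```text
shift [ 0.0719 -0.7088  0.0026] turn 0.367 or -2.775 j7 1.16 t 5.1
```

To row units: -0.58 m is -23.2, -0.54 m is -21.6.

Emit:
jog_arm(
  steps=[0.16,-1.6,0,0.02,0.05,0.36,-3.6,0,0.05,0.05,0.56,-5.6,0,0.08,0.05,0.76,-7.6,0,0.1,0.05,0.96,-9.6,0,0.13,0.05,1.16,-11.6,0,0.15,0.05,1.36,-13.6,0,0.18,0.05,1.56,-15.6,0,0.2,0.05,1.76,-17.6,0,0.23,0.05,1.96,-19.6,0,0.26,0.05,2.16,-21.6,0,0.28,0.05,2.36,-23.2,0,0.3,0.05],
)

```text
time: 6.3
ee_pos: [0.5907, -0.1753, 0.2512]
eef_rot: [-0.064, 0.998, -0.0, -0.002]
ft_force: [0.4, 0.3, -2.2]
width: 0.0638
grip_force: 25.0
```

Run:
```python
from h import *
plan(.6325,-.2959,.12,1.571+.063)
```

```text
shift [-0.0265 -0.125   0.1311] turn 0.065 or -3.077 j7 2.01 t 6.3
```

To row units: 0.13 m is 5.2, -0.125 m is -5.

Emit:
jog_arm(
  steps=[-0.48,-1.6,0,0.065,0.05,-0.8,-3.2,0.8,0.065,0.05,-1.06,-4.8,2,0.065,0.05,-1.06,-5,3.6,0.065,0.05,-1.06,-5,5.2,0.065,0.05,-1.06,-5,5.2,0.065,0.05,-1.06,-5,5.2,0.065,0.05],
)

```text
time: 7.0
ee_pos: [0.6331, -0.2926, 0.1227]
eef_rot: [-0.033, 0.999, 0.001, -0.001]
ft_force: [0.7, -0.5, -0.5]
width: 0.0633
grip_force: 25.0
```

Run:
```python
from h import *
d=shot('side','s3'); i=cv2.imread('pics/s3.png')[230:400,220:440]; cv2.imwrite('pics/s3c.png',cv2.resize(i,None,fx=2.5,fy=2.5))
plan(.6325,-.2959,.12,1.571+.063)
```

```text
shift [ 0.0019 -0.0026  0.0048] turn 0.002 or -3.139 j7 2.17 t 7.05
```

View pics/s3c.png

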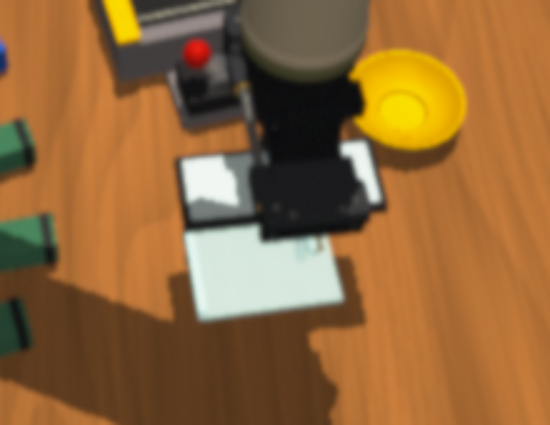

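Emit:
jog_arm(
  steps=[0,-0.08,0.8,0,0.05,0,-0.08,1.2,0,0.05,0,-0.08,1.4,0,0.05,0,-0.08,1.6,0,0.05,0,-0.08,1.76,0,0.05,0,-0.08,1.92,0,0.05,0,-0.08,1.92,0,0.05],
)

```text
time: 7.75
ee_pos: [0.6345, -0.2951, 0.0773]
eef_rot: [-0.033, 0.999, 0.0, 0.001]
ft_force: [-2.8, 1.7, 3.1]
width: 0.0632
grip_force: 25.0
```

Run:
```python
from h import *
d=shot('side','s4'); i=cv2.imread('pics/s4.png')[230:400,220:440]; cv2.imwrite('pics/s4c.png',cv2.resize(i,None,fx=2.5,fy=2.5))
```

```text
(no output)
```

View pics/s4c.png

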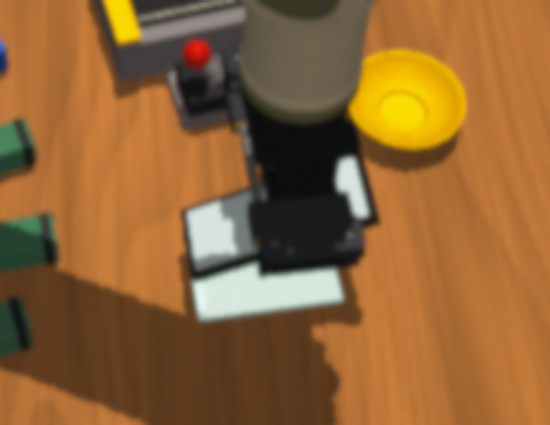

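Emit:
jog_arm(
  steps=[0,0,-0.6,0,0.05,-0.4,0,-0.8,0,0.05,-0.4,0,-0.4,0,0.05,-0.4,0,-0.16,0,0.05,-0.4,0,-0.04,0,0.05,-0.4,0,0.08,0,0.05,-0.4,0,0.16,0,0.05,-0.4,0,0.16,0,0.05],
)

```text
time: 8.6
ee_pos: [0.6451, -0.2945, 0.081]
eef_rot: [-0.033, 0.999, 0.001, 0.003]
ft_force: [-27.3, 15.4, 66.9]
width: 0.0638
grip_force: 47.1
```

Run:
```python
from h import *
d=shot('side','s5'); i=cv2.imread('pics/s5.png')[230:400,220:440]; cv2.imwrite('pics/s5c.png',cv2.resize(i,None,fx=2.5,fy=2.5))
```

```text
(no output)
```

View pics/s5c.png

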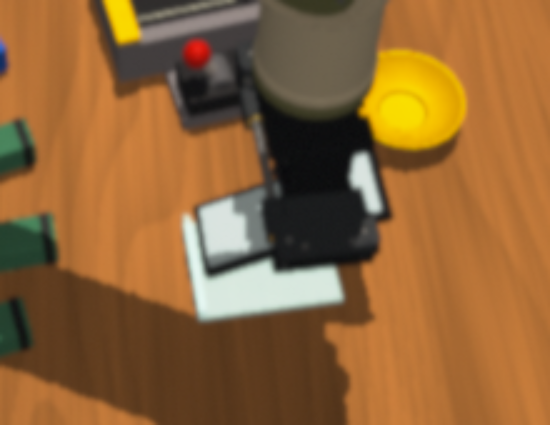

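The fingertips are resting on the crossbar (67 N), because the grip is too far toward the mirror's top end. I'll back off, lay the mirror on clear shelf and regrip it nearer the foot.

To row units: -0.155 m is -6.2, -0.12 m is -4.8.

Emit:
jog_arm(
  steps=[0,0,-1.2,0,0.05,0,0,-3.2,0,0.05,1.2,-1.6,-3.2,0,0.05,2.4,-3.2,-3.2,0,0.05,3.6,-4.8,-3.2,0,0.05,3.6,-6.2,-2.4,0,0.05,3.6,-6.2,-1.2,0,0.05,3.6,-6.2,0,0,0.05,3.6,-6.2,1.2,0,0.05,3.6,-6.2,2,0,0.05,3.6,-6.2,2.4,0,0.05,3.6,-6.2,2.4,0,0.05],
  squeeze=25,
)

```text
time: 9.85
ee_pos: [0.563, -0.4543, 0.0097]
eef_rot: [-0.033, 0.999, 0.001, -0.001]
ft_force: [-0.1, -0.8, -2.1]
width: 0.0633
grip_force: 25.0
```

Run:
```python
from h import *
d=shot('side','s6'); i=cv2.imread('pics/s6.png')[240:420,200:420]; cv2.imwrite('pics/s6c.png',cv2.resize(i,None,fx=2.5,fy=2.5))
plan(.55,-.45,.004)
```

```text
shift [0.0131 0.0058 0.0071] turn 0 or 0.0 j7 2.46 t 9.9
```

View pics/s6c.png

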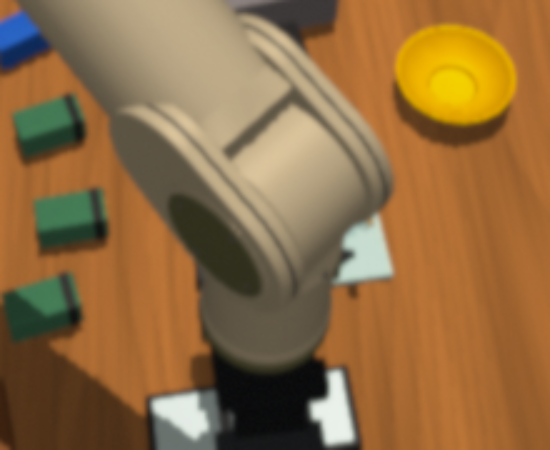

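To row units: 0.02 m is 0.8, 0.006 m is 0.24.

Emit:
jog_arm(
  steps=[0,0,0.2,0,0.05,0,0,0.24,0,0.05,0,0,0.24,0,0.087,0,0,0.24,0,0.087,0,0,0.24,0,0.087,0.8,0,0.2,0,0.087,0.8,0,0.2,0,0.087,0.8,0,0.2,0,0.05,0.8,0,0.2,0,0.05,0.8,0,0.2,0,0.05,0.8,0,0.2,0,0.05],
  squeeze=25,
)

```text
time: 11.0
ee_pos: [0.5447, -0.4561, 0.0064]
eef_rot: [-0.033, 0.999, 0.0, 0.0]
ft_force: [2.0, 0.8, -0.1]
width: 0.0635
grip_force: 25.0
```

Emit:
jog_arm(
  steps=[0,0,-2,0,0.05,0,0,-4,0,0.05,0,0,-6,0,0.05,0,0,-6,0,0.05],
)

```text
time: 11.4
ee_pos: [0.5467, -0.459, 0.1648]
eef_rot: [-0.033, 0.999, -0.004, 0.004]
ft_force: [-0.0, 0.0, -2.4]
width: 0.0637
grip_force: 25.0
```

Run:
```python
from h import *
d=shot('top','t7'); i=cv2.imread('pics/t7.png')[150:330,300:480]; cv2.imwrite('pics/t7c.png',cv2.resize(i,None,fx=2.5,fy=2.5))
plan(.6325,-.2965,.11,1.571+.063)
```

```text
shift [-0.0969  0.1554  0.0504] turn 0.002 or -3.139 j7 2.45 t 11.45
```

View pics/t7c.png

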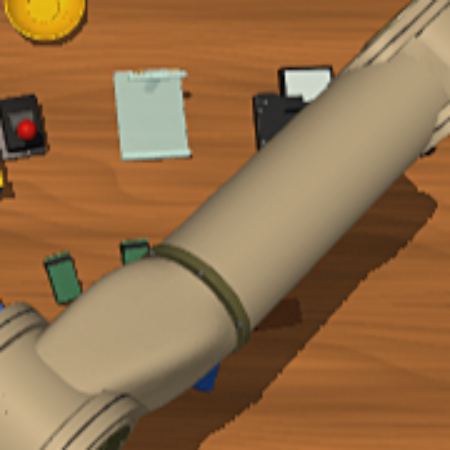

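To row units: 0.155 m is 6.2, 0.1 m is 4.

Emit:
jog_arm(
  steps=[-1.2,2,0,0,0.05,-2.4,4,0,0,0.05,-3.86,6.2,0,0,0.05,-3.86,6.2,1.2,0,0.05,-3.86,6.2,2.2,0,0.05,-3.86,6.2,2.6,0,0.05,-3.86,6.2,3,0,0.05,-3.86,6.2,3.28,0,0.05,-3.86,6.2,3.52,0,0.05,-3.86,6.2,3.68,0,0.05,-3.86,6.2,3.68,0,0.05],
)

```text
time: 12.55
ee_pos: [0.6293, -0.2973, 0.0649]
eef_rot: [-0.031, 1.0, -0.0, -0.0]
ft_force: [-2.1, 1.2, 1.2]
width: 0.0634
grip_force: 25.0
```

Run:
```python
from h import *
d=shot('side','s8'); i=cv2.imread('pics/s8.png')[230:400,220:440]; cv2.imwrite('pics/s8c.png',cv2.resize(i,None,fx=2.5,fy=2.5))
plan(.6195,-.296,.054,1.571+.063)
```

```text
shift [0.0098 0.0019 0.0109] turn -0.0 or 3.141 j7 2.19 t 12.6
```

View pics/s8c.png

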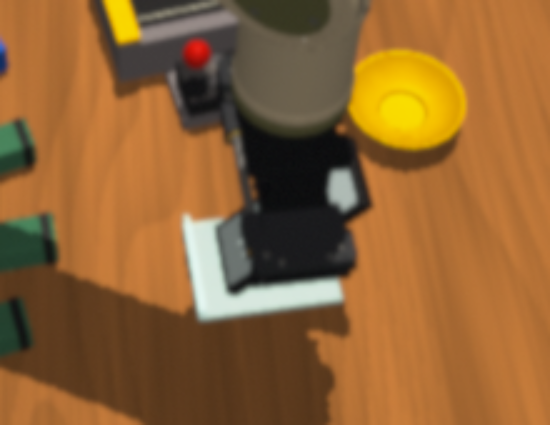

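Careful with the scale: shifts go in units of 25 mm. That gives: 0.01 m is 0.4, 0.007 m is 0.28.

Emit:
jog_arm(
  steps=[0.16,0.04,0.16,0,0.05,0.28,0.04,0.28,0,0.05,0.4,0.04,0.4,0,0.05,0.4,0.04,0.4,0,0.05,0.4,0.04,0.4,0,0.05],
)

```text
time: 13.1
ee_pos: [0.6223, -0.2956, 0.0566]
eef_rot: [-0.033, 0.999, -0.001, 0.003]
ft_force: [1.9, 0.8, 12.2]
width: 0.0636
grip_force: 25.0
```

Emit:
jog_arm(
  steps=[0,0,0,0,0.087,0,0,0,0,0.087,0,0,0,0,0.087,0,0,-1.6,0,0.087,0,0,-3.2,0,0.087,0,0,-5.2,0,0.087,2,0,-7.2,0,0.087,4,0,-8.8,0,0.087,6,0,-8.8,0,0.087,6,0,-8.8,0,0.087],
)

```text
time: 14.1
ee_pos: [0.4677, -0.3062, 0.276]
eef_rot: [-0.031, 1.0, -0.0, 0.001]
ft_force: [-0.5, -0.5, 0.2]
width: 0.0866
grip_force: 0.0
```

Run:
```python
from h import *
np.set_printoptions(precision=3,suppress=True)
d=shot('top','t9'); a=cv2.imread('pics/t9.png')[140:300,260:420]
for b in blobs(d,'green'): print('g',b[0].round(1),b[1],atz(d,*b[0],.032))
d=shot('side','s9'); b=cv2.imread('pics/s9.png')[230:400,240:410]
for q in blobs(d,'green'): print('g',q[0].round(1),q[1],atz(d,*q[0],.032))
cv2.imwrite('pics/st9.png',np.hstack([cv2.resize(a,(400,400)),cv2.resize(b,(400,400))]))
```

```text
g [351.1 252.1] 31 [ 0.426 -0.26   0.032]
g [325.4 262.2] 155 [ 0.391 -0.178  0.032]
g [216.4 291.7] 259 [ 0.392 -0.193  0.032]
g [225.9 327.2] 355 [ 0.415 -0.283  0.032]
g [214.5 363.2] 410 [ 0.393 -0.362  0.032]
```

View pics/st9.png

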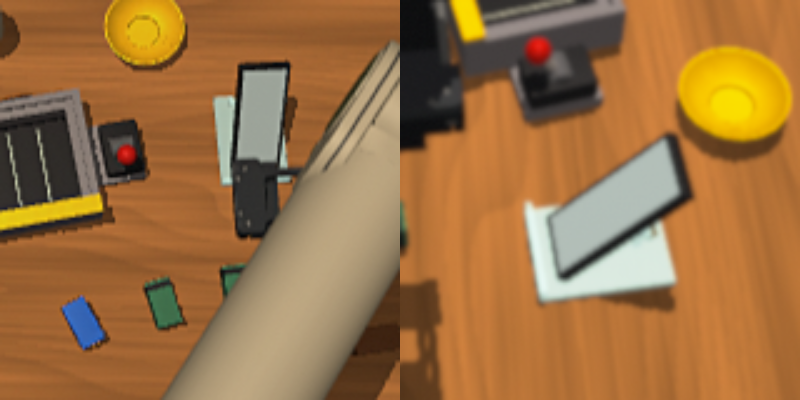

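The mirror leans glass up with its foot behind the ledge and its back on the crossbar; I'll measure its pose later. Next come the packs, measured with the wrist camera.

Run:
```python
from h import *
plan(.40,-.235,.22,.25)
```

```text
shift [0.063  0.0759 0.0563] turn 1.381 or -1.76 j7 2.21 t 14.2
```

To row units: 0.076 m is 3.04, 0.063 m is 2.52.

Emit:
jog_arm(
  steps=[1.2,1.6,0,0.15,0.087,2.52,3.04,0,0.3,0.087,2.52,3.04,1.2,0.45,0.087,2.52,3.04,2.2,0.6,0.087,2.52,3.04,2.2,0.75,0.087,2.52,3.04,2.2,0.9,0.087,2.52,3.04,2.2,1.05,0.087,2.52,3.04,2.2,1.2,0.087,2.52,3.04,2.2,1.35,0.087,2.52,3.04,2.2,1.38,0.087,2.52,3.04,2.2,1.38,0.087],
)

```text
time: 15.3
ee_pos: [0.4031, -0.2328, 0.219]
eef_rot: [0.611, 0.792, -0.0, -0.0]
ft_force: [0.8, 0.2, -0.1]
width: 0.0873
grip_force: 0.0
```

Add to h.py:
```python
def packs(d,z=.032):
    for b in blobs(d,'green',200):
        q=np.array([atz(d,*p,z) for p in b[2]]); e=q[1]-q[0]; f=q[2]-q[1]
        if np.linalg.norm(f)>np.linalg.norm(e): e,f=f,e
        yaw=np.arctan2(e[1],e[0]); yaw=(yaw+np.pi/2)%np.pi-np.pi/2
        print('pack',b[0].round(0),b[1],q.mean(0).round(4),'yaw',round(yaw,3),'L',np.linalg.norm(e).round(4),'W',np.linalg.norm(f).round(4))
```

Run:
```python
from h import *
d=shot('wrist','w10'); packs(d)
P=np.array(d['pose']); print(P[:3,3])
plan(.40,-.235,.22,.25)
```

```text
[ 0.38721738 -0.16733974  0.38128633]
shift [-0.0013 -0.0034 -0.0009] turn 0.008 or -3.134 j7 0.67 t 15.35
```

View pics/w10.png

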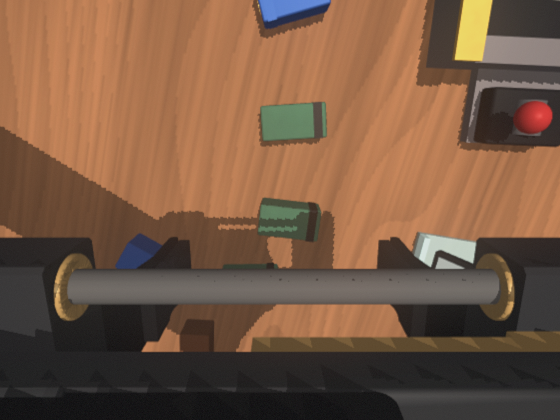

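The wrist view shows the packs at (293,121) and (289,219), with a third hidden behind the bar. The black band sits just inside one end. The colour mask needs loosening.

Add to h.py:
```python
def packs(d,z=.032,amin=600):
    im=d['img'].astype(int); Rr,G,B=im[...,0],im[...,1],im[...,2]
    g=((G>1.2*Rr)&(G>1.1*B)&(G>35)).astype(np.uint8)
    g=cv2.morphologyEx(g,cv2.MORPH_OPEN,np.ones((3,3)))
    dark=((im.max(2)<70)).astype(np.uint8)
    near=cv2.dilate(g,np.ones((19,19)))&dark
    n,l,st,c=cv2.connectedComponentsWithStats(g); out=[]
    for i in range(1,n):
        if st[i,4]<amin: continue
        cs,_=cv2.findContours((l==i).astype(np.uint8),0,1); q=np.array([atz(d,*p,z) for p in cv2.boxPoints(cv2.minAreaRect(max(cs,key=len)))])
        e=q[1]-q[0]; f=q[2]-q[1]
        if np.linalg.norm(f)>np.linalg.norm(e): e,f=f,e
        yaw=np.arctan2(e[1],e[0]); yaw=(yaw+np.pi/2)%np.pi-np.pi/2
        print('pack',c[i].round(0),st[i,4],q.mean(0).round(4),'yaw',round(yaw,3),'L',np.linalg.norm(e).round(4),'W',np.linalg.norm(f).round(4))
```

Run:
```python
from h import *
d=shot('wrist'); packs(d)
print(d['img'][120,280],d['img'][120,319],d['img'][220,280])
for k in r.regions_of('wrist','pack_a'):
    ys,xs=np.nonzero(k['pixels']); q=np.array([atz(d,*p,.032) for p in cv2.boxPoints(cv2.minAreaRect(np.c_[xs,ys].astype(np.int32)))]); print(round(k['p'],2),xs.mean(),ys.mean(),q.mean(0),q[1]-q[0],q[2]-q[1])
```

```text
pack [288. 121.] 1714 [ 0.3934 -0.1795  0.032 ] yaw 0.318 L 0.0461 W 0.0301
[101 130 100] [87 74 66] [69 75 58]
0.96 289.20044345898003 219.44523281596452 [ 0.41897033 -0.26923967  0.032     ] [-0.00490911  0.03927528  0.        ] [0.05794671 0.00773205 0.        ]
0.94 289.8937165775401 10.702540106951872 [ 0.37624645 -0.09198221  0.032     ] [0.05967263 0.01567821 0.        ] [ 0.00644075 -0.02164013  0.        ]
0.78 137.12684989429175 252.36046511627907 [ 0.27929511 -0.34339094  0.032     ] [0.02647628 0.04306368 0.        ] [ 0.02152788 -0.01488956  0.        ]
0.67 293.5117493472585 121.43211488250653 [ 0.39856826 -0.1787133   0.032     ] [0.05602282 0.01819365 0.        ] [ 0.01103141 -0.03061475  0.        ]
0.63 250.1043165467626 266.03956834532374 [ 0.39338067 -0.32709623  0.032     ] [ 5.23260955e-02  1.52435295e-02 -5.55111512e-17] [ 0.00158382 -0.00561782  0.        ]
0.6 196.62465245597775 335.82020389249305 [ 0.35641742 -0.41964017  0.032     ] [3.45548421e-02 9.12042817e-03 5.55111512e-17] [ 0.00832097 -0.03914796  0.        ]
```

Run:
```python
from h import *
plan(.3986,-.1787,.004,.314)
```

```text
shift [0.0535 0.0098 0.2152] turn -0.056 or 3.086 j7 0.67 t 15.45
```

Emit:
jog_arm(
  steps=[2.14,0.392,1.6,-0.056,0.087,2.14,0.392,3.6,-0.056,0.087,2.14,0.392,5.6,-0.056,0.087,2.14,0.392,7.6,-0.056,0.087,2.14,0.392,8.56,-0.056,0.087,2.14,0.392,8.56,-0.056,0.087,2.14,0.392,8.56,-0.056,0.05,2.14,0.392,8.56,-0.056,0.05,2.14,0.392,8.56,-0.056,0.05,2.14,0.392,8.56,-0.056,0.05],
  squeeze=30,
)

```text
time: 16.45
ee_pos: [0.3991, -0.1788, 0.006]
eef_rot: [0.589, 0.808, 0.0, 0.0]
ft_force: [0.0, -0.3, -0.1]
width: 0.0625
grip_force: 0.0
```

Emit:
jog_arm(
  steps=[0,0,-2,0,0.05,0,0,-4,0,0.05,0,0,-6,0,0.05,0,0,-8,0,0.05,0,0,-8,0,0.05],
)

```text
time: 16.95
ee_pos: [0.4017, -0.1798, 0.2121]
eef_rot: [0.589, 0.808, 0.003, 0.005]
ft_force: [0.5, -0.5, -1.7]
width: 0.0599
grip_force: 29.9
```

Run:
```python
from h import *
plan(.53,-.06,.22,.208)
```

```text
shift [ 0.0746  0.159  -0.0067] turn 0.104 or -3.038 j7 0.59 t 16.95
```

Emit:
jog_arm(
  steps=[1,2,0,0.104,0.05,2,4,0,0.104,0.05,2.8,6,0,0.104,0.05,3.12,7.12,-0.28,0.104,0.05,3.12,7.12,-0.28,0.104,0.05,3.12,7.12,-0.28,0.104,0.05],
)

```text
time: 17.55
ee_pos: [0.5442, -0.0494, 0.2116]
eef_rot: [0.629, 0.777, -0.001, -0.0]
ft_force: [-0.1, -0.2, -1.1]
width: 0.0599
grip_force: 29.9
```

Run:
```python
from h import *
np.set_printoptions(precision=4,suppress=True)
d=shot('wrist','w11')
for b in blobs(d,'yellow',300): print('Y',b[1],[atz(d,*q,.063) for q in b[2]])
for b in blobs(d,'red',50): print('R',b[0],atz(d,*b[0],.0755))
plan(.56,-.03,.22,.208)
```

```text
shift [ 0.0167  0.0203 -0.0082] turn -0.0 or 3.141 j7 0.26 t 17.6
```

View pics/w11.png

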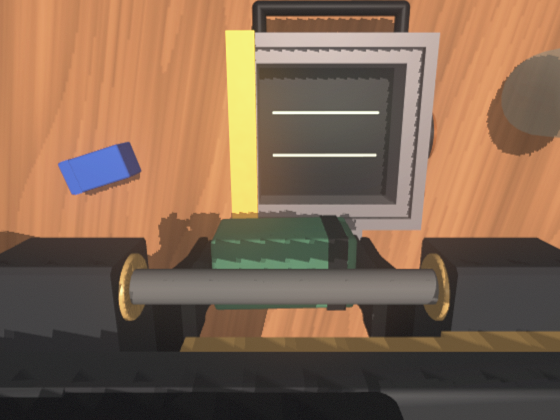

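The wrist view shows the lip from (240,33) to (245,213) and two strips on the bay floor at rows 113 and 155. The outer rim corners are at (438,33) and (422,230). I'll measure the lantern from these.

Run:
```python
from h import *
np.set_printoptions(precision=4,suppress=True)
d=shot('wrist')
hsv=cv2.cvtColor(d['img'],cv2.COLOR_RGB2HSV);H,S,V=cv2.split(hsv)
m=((H>20)&(H<34)&(S>150)&(V>150)).astype(np.uint8); n,l,st,c=cv2.connectedComponentsWithStats(m); i=1+st[1:,4].argmax(); ys,xs=np.nonzero(l==i)
print('lip',st[i]); 
L=[];Rr=[]
for y in range(ys.min()+6,ys.max()-20,4):
    x=xs[ys==y]; L.append(atz(d,x.min()-.5,y,.063)); Rr.append(atz(d,x.max()+.5,y,.063))
for E in(L,Rr):
    E=np.array(E); k=np.polyfit(E[:,1],E[:,0],1); print('edge x at y=0',k[1],'yaw',-np.arctan(k[0]))
lx=xs[ys==ys.min()+1]; print('far end',atz(d,lx.mean(),ys.min(),.063),'near end',atz(d,xs[ys==ys.max()].mean(),ys.max(),.063))
w=((S<60)&(V>150)&(np.arange(560)[None]>265)&(np.arange(560)[None]<385)&(np.arange(420)[:,None]<165)&(np.arange(420)[:,None]>95)).astype(np.uint8)
n,l,st,c=cv2.connectedComponentsWithStats(w)
for i in range(1,n):
    if st[i,4]>80:print('strip',st[i],c[i],atz(d,*c[i],.010),atz(d,st[i][0],c[i][1],.01),atz(d,st[i][0]+st[i][2],c[i][1],.01))
for p in((438,34),(422,230)): print('corner',atz(d,*p,.054))
for p in((392,66),(388,205),(258,66)): print('bayc',atz(d,*p,.047))
# previous global views: red ball, lip tri
D={c:shot(c) for c in('top','side')}
Y=[[b for b in blobs(D[c],'red')] for c in D]
print([[(b[0],b[1]) for b in y] for y in Y]); 
y=[max(q,key=lambda b:b[1])[0] for q in Y]; print('ball',tri(D['top'],y[0],D['side'],y[1]))
```

```text
lip [243 213   1   1   1]Traceback (most recent call last):
  File "<stdin>", line 11, in <module>
IndexError: too many indices for array: array is 1-dimensional, but 2 were indexed
```

Run:
```python
from h import *
np.set_printoptions(precision=4,suppress=True)
img=cv2.cvtColor(cv2.imread('pics/w11.png'),cv2.COLOR_BGR2RGB); d=shot('wrist'); print(abs(img.astype(int)-d['img']).mean(), img[100,240],cv2.cvtColor(img,cv2.COLOR_RGB2HSV)[100,240], img[113,320])
H,S,V=cv2.split(cv2.cvtColor(d['img'],cv2.COLOR_RGB2HSV))
h,s,v=map(int,cv2.cvtColor(d['img'],cv2.COLOR_RGB2HSV)[100,240])
m=((abs(H.astype(int)-h)<5)&(S>s-60)&(V>v-70)).astype(np.uint8); n,l,st,c=cv2.connectedComponentsWithStats(m); i=1+st[1:,4].argmax(); ys,xs=np.nonzero(l==i)
print('lip',st[i]); 
L=[];Rr=[]
for y in range(ys.min()+6,ys.max()-20,4):
    x=xs[ys==y]; L.append(atz(d,x.min()-.5,y,.063)); Rr.append(atz(d,x.max()+.5,y,.063))
for E in(L,Rr):
    E=np.array(E); k=np.polyfit(E[:,1],E[:,0],1); print('edge x at y=0',k[1],'yaw',-np.arctan(k[0]))
lx=xs[ys==ys.min()+1]; print('far end',atz(d,lx.mean(),ys.min(),.063),'near end',atz(d,xs[ys==ys.max()].mean(),ys.max(),.063))
w=((S<60)&(V>150)&(np.arange(560)[None]>265)&(np.arange(560)[None]<385)&(np.arange(420)[:,None]<165)&(np.arange(420)[:,None]>95)).astype(np.uint8)
n,l,st,c=cv2.connectedComponentsWithStats(w)
for i in range(1,n):
    if st[i,4]>80:print('strip',st[i],c[i],atz(d,*c[i],.010),atz(d,st[i][0],c[i][1],.01),atz(d,st[i][0]+st[i][2],c[i][1],.01))
for p in((438,34),(422,230)): print('corner',atz(d,*p,.054))
for p in((392,66),(388,205),(258,66)): print('bayc',atz(d,*p,.047))
D={c:shot(c) for c in('top','side')}
Y=[[b for b in blobs(D[c],'red')] for c in D]
print([[(b[0],b[1]) for b in y] for y in Y]); 
y=[max(q,key=lambda b:b[1])[0] for q in Y]; print('ball',tri(D['top'],y[0],D['side'],y[1]))
```

```text
3.8303656462585036 [246 238 124] [ 28 126 246] [248 250 237]
lip [ 226   28   33  185 4919]
edge x at y=0 0.48857177534606894 yaw 0.2107659784087478
edge x at y=0 0.5108999106655128 yaw 0.20606864256111865
far end [0.4861 0.0651 0.063 ] near end [ 0.516  -0.0784  0.063 ]
strip [273 109 107   4 380] [322.5868 110.3184] [0.5671 0.019  0.01  ] [0.5212 0.0094 0.01  ] [0.6202 0.0301 0.01  ]
strip [273 152 105   3 311] [325. 153.] [ 0.5787 -0.0197  0.01  ] [ 0.5292 -0.0301  0.01  ] [ 0.6291 -0.0092  0.01  ]
corner [0.6386 0.0942 0.054 ]
corner [ 0.6746 -0.065   0.054 ]
bayc [0.6113 0.0648 0.047 ]
bayc [ 0.6405 -0.0502  0.047 ]
bayc [0.5031 0.0422 0.047 ]
[[(array([311.4762, 201.8571]), np.int32(21))], [(array([298.2892, 251.4578]), np.int32(83))]]
ball [ 0.5772 -0.1281  0.0782]
```

Add to h.py:
```python
LO=np.array([.5745,-.0005]); LY=.208
def lan(x,y):
    c,s=np.cos(LY),np.sin(LY); return LO[0]+c*x-s*y, LO[1]+s*x+c*y
```

Run:
```python
from h import *
plan(*lan(0,.04),.017,LY)
```

```text
shift [0.083  0.0405 0.1957] turn -0.002 or 3.14 j7 0.26 t 17.8
```

To row units: 0.11 m is 4.4, 0.1 m is 4.

Emit:
jog_arm(
  steps=[1.6,0.8,0,0,0.05,3.32,1.62,0,0,0.05,3.32,1.62,2,0,0.05,3.32,1.62,4,0,0.05,3.32,1.62,4.4,0,0.05,3.32,1.62,4.4,0,0.05,3.32,1.62,4.4,0,0.05],
)

```text
time: 18.5
ee_pos: [0.5681, 0.0392, 0.105]
eef_rot: [0.63, 0.776, 0.001, 0.001]
ft_force: [1.1, -0.4, 0.1]
width: 0.0603
grip_force: 29.9
```

Run:
```python
from h import *
plan(*lan(0,.04),.017,LY)
```

```text
shift [-0.0002 -0.0022  0.088 ] turn -0.001 or 3.141 j7 0.12 t 18.5
```

To row units: 0.087 m is 3.48, 0.08 m is 3.2.

Emit:
jog_arm(
  steps=[0,-0.06,1.2,0,0.05,0,-0.06,2.4,0,0.05,0,-0.06,3.2,0,0.05,0,-0.06,3.48,0,0.05,0,-0.06,3.48,0,0.05,0,-0.06,3.48,0,0.05],
)

```text
time: 19.1
ee_pos: [0.5675, 0.0393, 0.0183]
eef_rot: [0.63, 0.777, 0.002, 0.001]
ft_force: [-1.3, -0.2, 7.0]
width: 0.0596
grip_force: 30.0
```

Emit:
jog_arm(
  steps=[0,0,0,0,0.068,0,0,0,0,0.068,0,0,0,0,0.068,0,0,-2,0,0.068,0,0,-4,0,0.08,0,0,-6,0,0.087,0,0,-8,0,0.087,0,0,-8,0,0.087,0,0,-8,0,0.087],
)

```text
time: 20.0
ee_pos: [0.5658, 0.0394, 0.2167]
eef_rot: [0.63, 0.777, 0.001, 0.001]
ft_force: [-0.1, 1.1, -0.7]
width: 0.0863
grip_force: 0.0
```

Run:
```python
from h import *
np.set_printoptions(precision=4,suppress=True)
d=shot('wrist','w12')
for k in r.regions_of('wrist','pack_a'):
    ys,xs=np.nonzero(k['pixels']); print(round(k['p'],2),xs.mean().round(),ys.mean().round(),len(xs),atz(d,xs.mean(),ys.mean(),.042))
plan(.41,-.27,.22,.14)
D={c:shot(c,c+'12') for c in('top','side')}
for c in D:
  for k in r.regions_of(c,'pack_a'):
    ys,xs=np.nonzero(k['pixels']); col=D[c]['img'][ys,xs].mean(0).round(); print(c,round(k['p'],2),xs.mean().round(1),ys.mean().round(1),len(xs),col,atz(D[c],xs.mean(),ys.mean(),.028))
```

```text
0.63 90.0 236.0 842 [ 0.3978 -0.0496  0.042 ]
0.63 338.0 24.0 6670 [0.5837 0.1796 0.042 ]
0.58 276.0 180.0 2341 [0.5595 0.0401 0.042 ]
shift [-0.2707 -0.2152 -0.0054] turn 0.068 or -3.073 j7 0.1 t 20.1
top 0.76 379.0 263.1 230 [56. 89. 61.] [ 0.3938 -0.3491  0.028 ]
top 0.66 380.9 296.3 219 [ 38.  81. 155.] [ 0.2898 -0.3527  0.028 ]
top 0.64 353.7 255.1 244 [64. 91. 61.] [ 0.417  -0.2687  0.028 ]
top 0.61 292.5 268.8 203 [ 55.  96. 170.] [ 0.3681 -0.0735  0.028 ]
top 0.52 409.8 275.7 188 [113.  64.  32.] [ 0.3564 -0.4457  0.028 ]
top 0.48 317.4 150.7 770 [214. 160.  18.] [ 0.7677 -0.1492  0.028 ]
side 0.9 194.7 405.7 521 [154.  95.  51.] [ 0.3582 -0.4438  0.028 ]
side 0.9 208.4 253.6 460 [ 47.  83. 157.] [ 0.3699 -0.0839  0.028 ]
side 0.73 216.5 362.1 638 [ 70. 104.  73.] [ 0.3968 -0.3579  0.028 ]
side 0.66 164.9 366.4 664 [ 55.  93. 168.] [ 0.2941 -0.3611  0.028 ]
side 0.61 228.3 326.4 559 [ 69. 103.  72.] [ 0.4194 -0.2787  0.028 ]
```

Add to h.py:
```python
def pk(z=.032):
    d=shot('wrist')
    for k in r.regions_of('wrist','pack_a'):
        ys,xs=np.nonzero(k['pixels']); col=d['img'][ys,xs].mean(0)
        q=np.array([atz(d,*p,z) for p in cv2.boxPoints(cv2.minAreaRect(np.c_[xs,ys].astype(np.int32)))]); e=q[1]-q[0]; f=q[2]-q[1]
        if np.linalg.norm(f)>np.linalg.norm(e): e,f=f,e
        yaw=(np.arctan2(e[1],e[0])+np.pi/2)%np.pi-np.pi/2
        print(round(k['p'],2),xs.mean().round(),ys.mean().round(),col.round(),q.mean(0).round(4),'yaw',round(yaw,3),'L',np.linalg.norm(e).round(4),'W',np.linalg.norm(f).round(4))
```

Run:
```python
from h import *
plan(.415,-.30,.22,.14)
```

```text
shift [-0.301  -0.2165 -0.0052] turn 0.068 or -3.074 j7 0.1 t 20.3
```

Emit:
jog_arm(
  steps=[-1.6,-1.16,0,0.068,0.087,-3.2,-2.32,0,0.068,0.087,-4.8,-3.44,0,0.068,0.087,-6.4,-4.6,0,0.068,0.087,-8,-5.76,0,0.068,0.087,-9.6,-6.92,0,0.068,0.087,-11.2,-8,0,0.068,0.087,-12.04,-8.66,0,0.068,0.087,-12.04,-8.66,0,0.068,0.087,-12.04,-8.66,0,0.068,0.087,-12.04,-8.66,0,0.068,0.087],
)

```text
time: 21.4
ee_pos: [0.4162, -0.2986, 0.2151]
eef_rot: [0.655, 0.755, 0.0, -0.0]
ft_force: [1.0, -0.1, 0.3]
width: 0.087
grip_force: 0.0
```

Run:
```python
from h import *
pk(); plan(.419,-.269,.005,.14)
```

```text
0.84 290.0 153.0 [ 98. 117.  90.] [ 0.4194 -0.2722  0.032 ] yaw 0.141 L 0.0583 W 0.035
0.71 151.0 216.0 [ 59.  66. 104.] [ 0.2967 -0.3519  0.032 ] yaw -0.291 L 0.0623 W 0.0437
0.68 210.0 321.0 [76. 52. 39.] [ 0.3628 -0.4571  0.032 ] yaw -1.466 L 0.041 W 0.038
0.56 256.0 228.0 [73. 84. 66.] [ 0.3968 -0.3492  0.032 ] yaw 0.259 L 0.0594 W 0.0387
shift [0.0289 0.0069 0.2103] turn 0.002 or -3.139 j7 0.72 t 21.5
```

Emit:
jog_arm(
  steps=[0.98,0.248,2,0,0.087,0.98,0.248,4,0,0.087,0.98,0.248,6,0,0.087,0.98,0.248,8,0,0.087,0.98,0.248,8.4,0,0.087,0.98,0.248,8.4,0,0.087,0.98,0.248,8.4,0,0.05,0.98,0.248,8.4,0,0.05,0.98,0.248,8.4,0,0.05,0.98,0.248,8.4,0,0.05],
  squeeze=30,
)

```text
time: 22.5
ee_pos: [0.4187, -0.2747, 0.006]
eef_rot: [0.656, 0.755, 0.0, 0.0]
ft_force: [0.2, -0.5, -0.4]
width: 0.0626
grip_force: 0.0
```

Emit:
jog_arm(
  steps=[0,0,0,0,0.05,0,0,-2,0,0.05,0,0,-4,0,0.05,0,0,-6,0,0.05,0,0,-8,0,0.05,0,0,-8,0,0.05,0,0,-8,0,0.05],
)

```text
time: 23.2
ee_pos: [0.4188, -0.2749, 0.2062]
eef_rot: [0.656, 0.755, 0.001, 0.001]
ft_force: [-0.0, -1.4, -1.8]
width: 0.0597
grip_force: 30.0
```

Run:
```python
from h import *
plan(*lan(0,0),.11,LY)
```

```text
shift [0.25   0.1923 0.0966] turn -0.068 or 3.074 j7 0.66 t 23.2
```

Emit:
jog_arm(
  steps=[1.44,1.08,0,-0.068,0.05,2.88,2.2,0,-0.068,0.05,4.32,3.28,0,-0.068,0.05,5.72,4.4,0,-0.068,0.05,7.2,5.52,0,-0.068,0.05,8.6,6.6,0,-0.068,0.05,10,7.68,0,-0.068,0.05,10,7.68,1.6,-0.068,0.05,10,7.68,3.2,-0.068,0.05,10,7.68,3.8,-0.068,0.05,10,7.68,3.8,-0.068,0.05,10,7.68,3.8,-0.068,0.05],
)

```text
time: 24.4
ee_pos: [0.5739, -0.0008, 0.1114]
eef_rot: [0.63, 0.776, 0.0, 0.0]
ft_force: [0.0, 0.1, 0.4]
width: 0.0599
grip_force: 30.0
```

Run:
```python
from h import *
plan(*lan(0,0),.017,LY)
d=shot('wrist'); w=r.regions_of('wrist','pack_a')
for k in w: ys,xs=np.nonzero(k['pixels']); print(round(k['p'],2),xs.mean(),ys.mean(),atz(d,xs.mean(),ys.mean(),.042))
```

```text
shift [0.0002 0.0006 0.0944] turn -0.001 or 3.141 j7 0.21 t 24.4
0.87 283.7885969028625 253.18676677616142 [ 0.58053258 -0.0269097   0.042     ]
0.81 272.8077537969624 146.75239808153478 [0.55951106 0.04037327 0.042     ]
0.69 17.123312331233123 229.6885688568857 [ 0.40692115 -0.04655323  0.042     ]
```

Emit:
jog_arm(
  steps=[0,0,1.2,0,0.05,0,0,2.4,0,0.05,0,0,3.4,0,0.05,0,0,3.74,0,0.05,0,0,3.74,0,0.05,0,0,3.74,0,0.05],
)

```text
time: 25.1
ee_pos: [0.5748, -0.0005, 0.0187]
eef_rot: [0.63, 0.777, 0.001, 0.001]
ft_force: [-0.6, -0.3, -0.3]
width: 0.0595
grip_force: 30.0
```

Emit:
jog_arm(
  steps=[0,0,0,0,0.068,0,0,0,0,0.068,0,0,0,0,0.068,0,0,-2,0,0.068,0,0,-4,0,0.08,0,0,-6,0,0.087,0,0,-8,0,0.087,0,0,-8,0,0.087],
)

```text
time: 25.9
ee_pos: [0.5768, -0.0006, 0.2248]
eef_rot: [0.63, 0.777, 0.004, 0.004]
ft_force: [0.7, -0.7, -0.3]
width: 0.0852
grip_force: 0.0
```

Run:
```python
from h import *
pk(.042)
plan(.397,-.385,.22,.255)
D={c:shot(c) for c in('top','side')}
for c in D:
  for k in r.regions_of(c,'pack_a'):
    ys,xs=np.nonzero(k['pixels']); col=D[c]['img'][ys,xs].mean(0).round(); print(c,round(k['p'],2),col,atz(D[c],xs.mean(),ys.mean(),.028).round(3))
```

```text
0.6 277.0 176.0 [ 91. 121.  95.] [0.5725 0.0025 0.042 ] yaw 0.205 L 0.06 W 0.0361
shift [-0.3397 -0.2528 -0.0024] turn -0.047 or 3.095 j7 0.19 t 26.0
top 0.74 [57. 88. 60.] [ 0.393 -0.349  0.028]
top 0.7 [ 57.  95. 165.] [ 0.364 -0.077  0.028]
top 0.61 [111.  63.  31.] [ 0.355 -0.445  0.028]
top 0.61 [171. 188. 172.] [ 0.596 -0.276  0.028]
top 0.5 [ 37.  79. 152.] [ 0.291 -0.353  0.028]
side 0.93 [ 47.  86. 162.] [ 0.37  -0.083  0.028]
side 0.79 [53. 91. 65.] [0.572 0.    0.028]
side 0.68 [ 74. 104.  72.] [ 0.397 -0.358  0.028]
side 0.68 [155.  96.  52.] [ 0.358 -0.444  0.028]
side 0.64 [ 62. 104.  75.] [0.557 0.046 0.028]
side 0.61 [ 52.  93. 171.] [ 0.295 -0.362  0.028]
```

Emit:
jog_arm(
  steps=[-1.52,-1.12,0,-0.047,0.087,-3.04,-2.24,0,-0.047,0.087,-4.56,-3.36,0,-0.047,0.087,-6.08,-4.48,0,-0.047,0.087,-7.6,-5.6,0,-0.047,0.087,-9.12,-6.72,0,-0.047,0.087,-10.64,-7.84,0,-0.047,0.087,-12.16,-8.96,0,-0.047,0.087,-13.6,-10.12,0,-0.047,0.087,-13.6,-10.12,0,-0.047,0.087,-13.6,-10.12,0,-0.047,0.087,-13.6,-10.12,0,-0.047,0.087],
)

```text
time: 27.4
ee_pos: [0.3968, -0.3842, 0.2162]
eef_rot: [0.611, 0.792, 0.0, -0.001]
ft_force: [0.7, -0.1, 0.5]
width: 0.0871
grip_force: 0.0
```

Run:
```python
from h import *
pk(); plan(.397,-.351,.005,.255)
```

```text
0.83 292.0 147.0 [102. 123.  95.] [ 0.3967 -0.3525  0.032 ] yaw 0.256 L 0.0592 W 0.0339
0.78 231.0 229.0 [101.  67.  47.] [ 0.3596 -0.4442  0.032 ] yaw -1.402 L 0.0665 W 0.0333
0.7 183.0 122.0 [ 83. 107. 177.] [ 0.2958 -0.3559  0.032 ] yaw -0.282 L 0.0622 W 0.0356
0.51 494.0 141.0 [191. 200. 191.] [ 0.5933 -0.299   0.032 ] yaw 0.11 L 0.0982 W 0.0858
shift [0.0317 0.0083 0.2116] turn 0.002 or -3.139 j7 1.04 t 27.5
```

To row units: 0.0295 m is 1.18, 0.211 m is 8.44.

Emit:
jog_arm(
  steps=[1.18,0.34,2,0,0.087,1.18,0.34,4,0,0.087,1.18,0.34,6,0,0.087,1.18,0.34,8,0,0.087,1.18,0.34,8.44,0,0.087,1.18,0.34,8.44,0,0.087,1.18,0.34,8.44,0,0.05,1.18,0.34,8.44,0,0.05,1.18,0.34,8.44,0,0.05,1.18,0.34,8.44,0,0.05,1.18,0.34,8.44,0,0.05],
  squeeze=30,
)

```text
time: 28.6
ee_pos: [0.3974, -0.3548, 0.0066]
eef_rot: [0.611, 0.791, 0.0, 0.0]
ft_force: [-0.5, 1.5, 4.3]
width: 0.0599
grip_force: 30.0
```

Emit:
jog_arm(
  steps=[0,0,-2,0,0.05,0,0,-4,0,0.05,0,0,-6,0,0.05,0,0,-8,0,0.05,0,0,-8,0,0.05,0,0,-8,0,0.05],
)

```text
time: 29.2
ee_pos: [0.3974, -0.3549, 0.2068]
eef_rot: [0.611, 0.791, 0.001, 0.001]
ft_force: [-1.0, 0.8, -2.3]
width: 0.06
grip_force: 29.9
```

Run:
```python
from h import *
plan(*lan(0,-.04),.11,LY)
```

```text
shift [0.2584 0.2587 0.0971] turn 0.047 or -3.094 j7 0.98 t 29.2
```

To row units: 0.09 m is 3.6, 0.2587 m is 10.348.

Emit:
jog_arm(
  steps=[1.36,1.36,0,0.047,0.05,2.72,2.72,0,0.047,0.05,4.08,4.08,0,0.047,0.05,5.44,5.44,0,0.047,0.05,6.8,6.8,0,0.047,0.05,8.16,8.16,0,0.047,0.05,9.52,9.52,0,0.047,0.05,10.336,10.348,0,0.047,0.05,10.336,10.348,1.8,0.047,0.05,10.336,10.348,3.6,0.047,0.05,10.336,10.348,3.84,0.047,0.05,10.336,10.348,3.84,0.047,0.05],
)

```text
time: 30.4
ee_pos: [0.5807, -0.0397, 0.1084]
eef_rot: [0.63, 0.777, -0.002, -0.002]
ft_force: [-0.0, -0.5, -0.8]
width: 0.0601
grip_force: 29.9
```

Run:
```python
from h import *
plan(*lan(0,-.04),.017,LY)
```

```text
shift [-0.0004  0.0024  0.0914] turn -0.0 or 3.141 j7 0.3 t 30.4
```

Emit:
jog_arm(
  steps=[0,0.04,1.2,0,0.05,0,0.04,2.4,0,0.05,0,0.04,3.32,0,0.05,0,0.04,3.62,0,0.05,0,0.04,3.62,0,0.05,0,0.04,3.62,0,0.05],
)

```text
time: 31.0
ee_pos: [0.5845, -0.0393, 0.0216]
eef_rot: [0.63, 0.777, 0.001, 0.001]
ft_force: [-0.6, -0.5, -0.6]
width: 0.0598
grip_force: 29.9
```

Emit:
jog_arm(
  steps=[0,0,0,0,0.068,0,0,0,0,0.068,0,0,0,0,0.068,0,0,-2,0,0.068,0,0,-4,0,0.08,0,0,-6,0,0.087,0,0,-8,0,0.087,0,0,-8,0,0.087,0,0,-8,0,0.087],
)

```text
time: 31.9
ee_pos: [0.5838, -0.0392, 0.221]
eef_rot: [0.63, 0.777, 0.001, 0.001]
ft_force: [-0.3, 0.7, -0.2]
width: 0.0862
grip_force: 0.0
```

Run:
```python
from h import *
D={c:shot(c) for c in('top','side')}
for c in D:
  for k in r.regions_of(c,'pack_a'):
    ys,xs=np.nonzero(k['pixels']); col=D[c]['img'][ys,xs].mean(0).round(); print(c,round(k['p'],2),col,atz(D[c],xs.mean(),ys.mean(),.042).round(3))
  for l in('cover','mirror'):
   for k in r.regions_of(c,l)[:1]:
    ys,xs=np.nonzero(k['pixels']); print(c,l,round(k['p'],2),len(xs),atz(D[c],xs.mean(),ys.mean(),.007).round(3))
pk(.042)
plan(.6,.19,.25,1.571-.12)
```

```text
top 0.72 [169. 185. 169.] [ 0.594 -0.274  0.042]
top 0.67 [ 38.  79. 152.] [ 0.289 -0.35   0.042]
top 0.48 [110.  63.  31.] [ 0.354 -0.439  0.042]
top cover 0.78 1727 [0.571 0.236 0.007]
top mirror 0.65 878 [ 0.654 -0.307  0.007]
side 0.85 [ 61. 102.  73.] [0.556 0.031 0.042]
side 0.82 [ 70. 118.  84.] [ 0.582 -0.038  0.042]
side 0.82 [ 46.  86. 163.] [ 0.372 -0.094  0.042]
side 0.76 [ 56.  94. 170.] [ 0.298 -0.368  0.042]
side 0.76 [156.  97.  53.] [ 0.36  -0.45   0.042]
side 0.64 [ 61. 106.  76.] [ 0.569 -0.005  0.042]
side 0.15 [209. 224. 213.] [ 0.617 -0.332  0.042]
side cover 0.86 826 [0.592 0.207 0.007]
side mirror 0.56 1927 [ 0.645 -0.258  0.007]
0.95 62.0 169.0 [ 80. 100. 171.] [ 0.3824 -0.0693  0.042 ] yaw 0.519 L 0.0725 W 0.0307
0.78 276.0 89.0 [100. 133. 105.] [0.5601 0.0396 0.042 ] yaw 0.25 L 0.0597 W 0.0324
0.73 282.0 136.0 [ 94. 128. 100.] [0.5731 0.0011 0.042 ] yaw 0.207 L 0.0592 W 0.0318
0.6 284.0 179.0 [ 90. 121.  95.] [ 0.5834 -0.0367  0.042 ] yaw 0.208 L 0.0582 W 0.0356
shift [ 0.2208  0.0639 -0.0309] turn -1.243 or 1.899 j7 0.27 t 32.4
```

To row units: -0.03 m is -1.2, 0.03 m is 1.2.

Emit:
jog_arm(
  steps=[1.8,0.6,-0.8,-0.15,0.087,3.6,1.2,-1.2,-0.3,0.087,5.2,1.6,-1.2,-0.45,0.087,7.2,2.2,-1.2,-0.6,0.087,8.8,2.56,-1.2,-0.75,0.087,10.2,2.8,-1.2,-0.9,0.087,10.6,2.8,-1.2,-1.05,0.087,10.6,2.8,-1.2,-1.2,0.087,10.6,2.8,-1.2,-1.243,0.087,10.6,2.8,-1.2,-1.243,0.087,10.6,2.8,-1.2,-1.243,0.087],
)

```text
time: 33.5
ee_pos: [0.5969, 0.2344, 0.2494]
eef_rot: [0.061, 0.998, 0.0, -0.0]
ft_force: [0.3, 0.3, 0.5]
width: 0.0867
grip_force: 0.0
```

Create c.py:
```python
from h import *
np.set_printoptions(precision=4,suppress=True)
d=shot('wrist','wc')
H,S,V=cv2.split(cv2.cvtColor(d['img'],cv2.COLOR_RGB2HSV))
m=((H>23)&(H<33)&(S>110)&(V>120)).astype(np.uint8); n,l,st,c=cv2.connectedComponentsWithStats(m)
for i in range(1,n):
    if st[i,4]>250:
        cs,_=cv2.findContours((l==i).astype(np.uint8),0,1); print('Y',st[i],[atz(d,*q,.004)[:2] for q in cv2.boxPoints(cv2.minAreaRect(max(cs,key=len)))])
for lab,z in(('cover',.007),('grip',.035)):
    for k in r.regions_of('wrist',lab)[:2]:
        ys,xs=np.nonzero(k['pixels']); q=cv2.boxPoints(cv2.minAreaRect(np.c_[xs,ys].astype(np.int32))); print(lab,round(k['p'],2),len(xs),xs.mean().round(),ys.mean().round(),ys.min(),ys.max(),[atz(d,*p,z)[:2] for p in q])
blk=((V<45)&(np.arange(420)[:,None]<232)&(m==0)).astype(np.uint8)
n,l,st,c=cv2.connectedComponentsWithStats(blk)
for i in range(1,n):
    if st[i,4]>150:
        cs,_=cv2.findContours((l==i).astype(np.uint8),0,1); print('B',st[i],[atz(d,*q,.035)[:2] for q in cv2.boxPoints(cv2.minAreaRect(max(cs,key=len)))])
s=r.read_state(); print(s['ee_pos'],s['time'])
```

```bash
python3 c.py
```

```text
Y [ 231   81  107   16 1598] [array([0.4978, 0.1902]), array([0.5112, 0.2994]), array([0.5261, 0.2982]), array([0.5126, 0.1879])]
cover 0.61 16270 284.0 148.0 80 214 [array([0.4956, 0.1785]), array([0.5118, 0.3103]), array([0.655, 0.299]), array([0.6373, 0.1548])]
grip 0.74 16461 284.0 148.0 80 214 [array([0.4979, 0.1829]), array([0.513 , 0.3056]), array([0.6464, 0.295 ]), array([0.6299, 0.1608])]
B [101  83  25  19 251] [array([0.4935, 0.0675]), array([0.4892, 0.0918]), array([0.5014, 0.0932]), array([0.5058, 0.0687])]
B [ 38 109  47  39 861] [array([ 0.5166, -0.002 ]), array([0.5058, 0.0402]), array([0.5322, 0.0447]), array([0.5435, 0.0018])]
B [ 75 175  35  24 262] [array([0.5861, 0.0155]), array([0.5733, 0.0537]), array([0.5832, 0.0561]), array([0.5962, 0.0177])]
B [ 99 188  24  29 376] [array([0.5922, 0.0406]), array([0.5872, 0.0569]), array([0.6167, 0.0628]), array([0.6219, 0.0462])]
[0.5969 0.2344 0.2495] 33.65
```

Run:
```python
from h import *
plan(.5745,.236,.012,1.571-.122)
```

```text
shift [ 0.0225 -0.0012  0.2375] turn 0.001 or -3.141 j7 1.02 t 33.65
```

Emit:
jog_arm(
  steps=[0.9,-0.04,2,0,0.087,0.9,-0.04,4,0,0.087,0.9,-0.04,6,0,0.087,0.9,-0.04,8,0,0.087,0.9,-0.04,9.28,0,0.087,0.9,-0.04,9.46,0,0.087,0.9,-0.04,9.46,0,0.087,0.9,-0.04,9.46,0,0.06,0.9,-0.04,9.46,0,0.06,0.9,-0.04,9.46,0,0.06,0.9,-0.04,9.46,0,0.06],
  squeeze=30,
)

```text
time: 34.75
ee_pos: [0.5753, 0.2368, 0.0147]
eef_rot: [0.06, 0.998, 0.001, 0.001]
ft_force: [-1.9, -0.4, 7.3]
width: 0.0696
grip_force: 30.0
```

Emit:
jog_arm(
  steps=[0,0,0,0,0.06,0,0,-1.2,0,0.06,0,0,-2.8,0,0.06,0,0,-4.8,0,0.06,0,0,-6,0,0.06,0,0,-6,0,0.06,0,0,-6,0,0.06],
)

```text
time: 35.45
ee_pos: [0.5744, 0.2363, 0.1634]
eef_rot: [0.06, 0.998, 0.0, 0.0]
ft_force: [-0.7, -0.2, -2.1]
width: 0.0695
grip_force: 30.0
```

```bash
python3 c.py;  python3 - <<'E'
from h import *
plan(*lan(.012,0),.15,LY+np.pi/2)
E
```

```text
Y [ 158   97  251   37 8804] [array([0.4875, 0.1409]), array([0.5123, 0.3462]), array([0.5417, 0.3451]), array([0.5163, 0.1349])]
cover 0.79 53236 282.0 199.0 96 352 [array([0.4875, 0.1176]), array([0.506 , 0.3654]), array([0.7453, 0.3724]), array([0.7257, 0.0753])]
grip 0.72 52577 282.0 199.0 98 351 [array([0.4887, 0.1306]), array([0.5126, 0.3551]), array([0.7308, 0.3543]), array([0.7028, 0.0854])]
B [  52  106   89  126 1337] [array([0.4949, 0.066 ]), array([0.4819, 0.093 ]), array([0.5783, 0.1382]), array([0.594 , 0.1096])]
B [  5 140  26  27 303] [array([0.5094, 0.0266]), array([0.5046, 0.0363]), array([0.5249, 0.045 ]), array([0.5299, 0.0351])]
[0.5735 0.2358 0.1612] 35.6
shift [-0.0406 -0.2306  0.0115] turn -0.328 or 2.814 j7 1.01 t 35.6
```

The cover is held flat. I'll pre-tilt it by pressing its +x underside onto the top of the lip from the robot side, since the pads let it pivot.

Run:
```python
from h import *
plan(*lan(-.130,0),.16,LY+np.pi/2)
```

```text
shift [ 0.0939 -0.2764  0.0019] turn -0.328 or 2.814 j7 1.01 t 35.6
```

Careful with the scale: shifts go in units of 25 mm. That gives: -0.276 m is -11.04, -0.24 m is -9.6.

Emit:
jog_arm(
  steps=[0.6,-1.6,0,-0.05,0.06,1.2,-3.2,0,-0.1,0.06,1.8,-4.8,0,-0.15,0.06,2.4,-6.4,0,-0.2,0.06,2.88,-8,0,-0.25,0.06,3.44,-9.6,0,-0.3,0.06,3.76,-11.04,0,-0.328,0.06,3.76,-11.04,0,-0.328,0.06,3.76,-11.04,0,-0.328,0.06,3.76,-11.04,0,-0.328,0.06],
)

```text
time: 36.6
ee_pos: [0.4481, -0.0255, 0.1625]
eef_rot: [-0.104, 0.995, 0.0, -0.0]
ft_force: [0.0, 0.7, -1.2]
width: 0.0692
grip_force: 30.0
```

Run:
```python
from h import *
plan(*lan(-.130,0),.0775,LY+np.pi/2)
```

```text
shift [ 0.0011 -0.0016  0.085 ] turn 0.001 or -3.14 j7 1.73 t 36.6
```

To row units: 0.092 m is 3.68, 0.09 m is 3.6.

Emit:
jog_arm(
  steps=[0,-0.04,1.6,0,0.06,0,-0.04,3,0,0.06,0,-0.04,3.32,0,0.06,0,-0.04,3.48,0,0.06,0,-0.04,3.6,0,0.06,0,-0.04,3.68,0,0.06,0,-0.04,3.68,0,0.06],
)

```text
time: 37.3
ee_pos: [0.4488, -0.0269, 0.0724]
eef_rot: [-0.104, 0.995, 0.0, -0.0]
ft_force: [-4.4, -0.5, 3.7]
width: 0.0696
grip_force: 30.0
```

Emit:
jog_arm(
  steps=[0,0,-1.2,0,0.06,0,0,-2.4,0,0.06,0,0,-3.2,0,0.06,0,0,-3.2,0,0.06,0,0,-3.2,0,0.06],
)

```text
time: 37.8
ee_pos: [0.449, -0.027, 0.1518]
eef_rot: [-0.104, 0.995, 0.0, 0.001]
ft_force: [-0.3, 0.2, -2.7]
width: 0.0698
grip_force: 30.0
```

Create tg.py:
```python
from h import *
from scipy.optimize import least_squares
np.set_printoptions(precision=4,suppress=True)
def tongue():
    d=shot('wrist','wt'); H,S,V=cv2.split(cv2.cvtColor(d['img'],cv2.COLOR_RGB2HSV))
    m=((H>23)&(H<33)&(S>110)&(V>100)).astype(np.uint8); n,l,st,c=cv2.connectedComponentsWithStats(m); i=1+st[1:,4].argmax()
    cs,_=cv2.findContours((l==i).astype(np.uint8),0,1); h=cv2.convexHull(max(cs,key=len))
    q=cv2.approxPolyDP(h,4,True)[:,0].astype(float)
    s=r.read_state(); M=R.from_quat(s['eef_rot']).as_matrix(); p=np.array(s['ee_pos'])
    # cover axes: -tool x ~ cover x ; tool y sign -> cover y
    cx=-M[:,0]; cy=np.cross([0,0,1],cx)
    x0=st[i]; print('tongue px',x0,'quad',q.tolist())
    def pts(v):
        a,dx,dz,dy,yw=v
        base=R.from_rotvec([0,0,yw]).as_matrix()@np.c_[cx,cy,[0,0,1]]@R.from_rotvec([0,-a,0]).as_matrix()
        piv=p+np.array([0,0,.012])+cx*dx+cy*dy+np.array([0,0,dz])
        return np.array([proj(d,piv+base@(np.array(k)-[0,0,.0265])) for k in((-.071,-.056,.004),(-.071,.056,.004),(-.055,.056,.004),(-.055,-.056,.004),(-.071,-.056,0),(-.071,.056,0))]),piv,base
    mm=(l==i).astype(np.uint8)
    sil=cv2.GaussianBlur(mm.astype(float),(0,0),1.5)
    def cost(v):
        P,_,_=pts(v); hh=cv2.convexHull((P*16).astype(np.int32)); im=np.zeros(mm.shape,np.uint8); cv2.fillConvexPoly(im,hh,1,shift=4)
        return ((cv2.GaussianBlur(im.astype(float),(0,0),1.5)-sil)**2).sum()
    from scipy.optimize import minimize
    best=min((minimize(cost,[a,0,0,0,0],method='Nelder-Mead',options=dict(initial_simplex=np.array([[a,0,0,0,0],[a+.08,0,0,0,0],[a,.004,0,0,0],[a,0,.004,0,0],[a,0,0,.004,0],[a,0,0,0,.03]]),maxiter=500)) for a in(0,.12,.25)),key=lambda o:o.fun)
    P,piv,b=pts(best.x); tip=piv+b@(np.array([-.071,0,0])-[0,0,.0265]); far=piv+b@(np.array([.071,0,0])-[0,0,.0265])
    c,sn=np.cos(LY),np.sin(LY); f=lambda w:np.array([c*(w[0]-LO[0])+sn*(w[1]-LO[1]),-sn*(w[0]-LO[0])+c*(w[1]-LO[1]),w[2]])*1000
    print('cost',round(best.fun,1),'tilt deg',np.degrees(best.x[0]).round(2),'dx,dz,dy,yaw',best.x[1:],'tip(lantern mm)',f(tip).round(1),'far',f(far).round(1),'tcp',f(p).round(1))
tongue()
```

```bash
python3 tg.py
```

```text
tongue px [ 207  102  197   36 6373] quad [[403.0, 102.0], [402.0, 133.0], [397.0, 136.0], [228.0, 137.0], [207.0, 118.0], [209.0, 104.0]]
cost 354.5 tilt deg 16.74 dx,dz,dy,yaw [-0.0067 -0.0254  0.0104 -0.0001] tip(lantern mm) [-196.    10.3   91.7] far [-60.   10.4 132.5] tcp [-129.    -0.1  150.9]
```

Run:
```python
import cv2
i=cv2.cvtColor(cv2.imread('pics/wt.png'),cv2.COLOR_BGR2HSV)
for y in(95,108,120,132,140): print(y,[tuple(map(int,i[y,x])) for x in range(140,430,20)])
```

```text
95 [(12, 130, 124), (12, 127, 122), (12, 130, 122), (12, 126, 127), (12, 122, 136), (122, 72, 131), (125, 66, 131), (13, 128, 146), (14, 134, 152), (13, 137, 221), (13, 139, 217), (14, 135, 225), (13, 135, 223), (13, 138, 210), (12, 138, 214)]
108 [(12, 130, 129), (12, 129, 127), (18, 157, 188), (18, 156, 193), (27, 128, 246), (28, 124, 247), (28, 124, 247), (28, 124, 247), (28, 124, 247), (28, 123, 247), (28, 123, 247), (28, 123, 247), (29, 124, 247), (28, 126, 247), (13, 134, 224)]
120 [(12, 129, 119), (12, 130, 126), (18, 156, 186), (18, 155, 196), (27, 128, 247), (28, 124, 247), (28, 124, 247), (28, 123, 247), (28, 123, 247), (28, 122, 247), (29, 121, 247), (28, 123, 247), (29, 121, 247), (28, 123, 247), (13, 136, 221)]
132 [(12, 126, 121), (12, 130, 124), (18, 155, 187), (18, 156, 195), (18, 155, 202), (27, 126, 247), (28, 124, 247), (28, 123, 247), (28, 122, 247), (28, 121, 247), (29, 121, 247), (29, 121, 247), (29, 121, 247), (29, 123, 247), (13, 136, 218)]
140 [(7, 32, 103), (11, 34, 105), (9, 37, 110), (10, 46, 117), (10, 56, 124), (9, 40, 200), (10, 41, 205), (11, 41, 209), (11, 42, 211), (12, 42, 214), (11, 39, 215), (12, 42, 215), (11, 42, 213), (11, 40, 210), (10, 39, 205)]
```

Part of the tongue is in shadow (hue 18), so I'll widen the mask.

```bash
sed -i 's/m=((H>23)&(H<33)&(S>110)&(V>100))/m=(((H>23)\&(H<33)\&(S>110)\&(V>100))|((H>15)\&(H<33)\&(S>145)\&(V>100)))/' tg.py; python3 tg.py
```

Run:
```python
from h import *
plan(*lan(.012,0),.15,LY+np.pi/2)
```

```text
tongue px [ 163  102  241   36 8241] quad [[403.0, 102.0], [402.0, 135.0], [164.0, 136.0], [163.0, 103.0]]
cost 29.7 tilt deg 15.48 dx,dz,dy,yaw [-0.0069  0.0086 -0.0016  0.0057] tip(lantern mm) [-197.5   -2.   126.7] far [-60.7  -1.2 164.4] tcp [-129.3   -0.1  150.5]
shift [-0.1413 -0.      0.0003] turn 0.001 or -3.141 j7 1.74 t 37.9
```

To row units: -0.143 m is -5.72, -0.12 m is -4.8.

Emit:
jog_arm(
  steps=[-1.6,0.06,0,0,0.06,-3.2,0.06,0,0,0.06,-4.8,0.06,0,0,0.06,-5.72,0.06,0,0,0.06,-5.72,0.06,1,0,0.06,-5.72,0.06,1.6,0,0.06,-5.72,0.06,1.6,0,0.06,-5.72,0.06,1.6,0,0.06],
)

```text
time: 38.7
ee_pos: [0.5873, 0.0033, 0.1109]
eef_rot: [-0.104, 0.995, 0.0, -0.001]
ft_force: [-0.4, 0.1, -1.1]
width: 0.0695
grip_force: 30.0
```

```bash
python3 tg.py
```

Run:
```python
from h import *
plan(*lan(.013,.0015),.0735,LY+np.pi/2)
```

```text
tongue px [  129    48   313    46 13550] quad [[441.0, 49.0], [437.0, 92.0], [134.0, 93.0], [130.0, 49.0]]
cost 13023.5 tilt deg 105.82 dx,dz,dy,yaw [ 0.1657 -0.4808  0.0596  0.9288] tip(lantern mm) [ 206.4   96.5 -418.1] far [ 183.2   65.5 -281.5] tcp [ 13.9   1.  111.7]
shift [0.0009 0.0005 0.0382] turn -0.0 or 3.142 j7 1.75 t 38.75
```

Run:
```python
from h import *
np.set_printoptions(precision=1,suppress=True)
d=shot('wrist'); H,S,V=cv2.split(cv2.cvtColor(d['img'],cv2.COLOR_RGB2HSV))
m=(((H>23)&(H<33)&(S>110)&(V>100))|((H>15)&(H<33)&(S>145)&(V>100))).astype(np.uint8); n,l,st,c=cv2.connectedComponentsWithStats(m)
co,sn=np.cos(LY),np.sin(LY); f=lambda w:np.array([co*(w[0]-LO[0])+sn*(w[1]-LO[1]),-sn*(w[0]-LO[0])+co*(w[1]-LO[1]),w[2]])*1000
for i in range(1,n):
    if st[i,4]>300:
        x,y,w,h,a=st[i]; print(st[i])
        for z in(.063,.087,.091): print('z',z,'TL',f(atz(d,x,y,z)),'TR',f(atz(d,x+w,y,z)),'BL',f(atz(d,x,y+h,z)),'BR',f(atz(d,x+w,y+h,z)))
```

```text
[  130    47   312    46 13422]
z 0.063 TL [-84.2 -81.3  63. ] TR [-84.1  82.6  63. ] BL [-61.  -83.7  63. ] BR [-60.9  85.1  63. ]
z 0.087 TL [-80.8 -72.1  87. ] TR [-80.7  73.2  87. ] BL [-60.2 -74.3  87. ] BR [-60.1  75.4  87. ]
z 0.091 TL [-80.2 -70.6  91. ] TR [-80.1  71.6  91. ] BL [-60.1 -72.7  91. ] BR [-60.   73.7  91. ]
[ 163  102  241   36 8287]
z 0.063 TL [-56.3 -66.2  63. ] TR [-56.2  64.9  63. ] BL [-37.  -67.8  63. ] BR [-36.9  66.5  63. ]
z 0.087 TL [-56.1 -58.8  87. ] TR [-56.   57.5  87. ] BL [-38.9 -60.2  87. ] BR [-38.8  58.9  87. ]
z 0.091 TL [-56.  -57.5  91. ] TR [-55.9  56.2  91. ] BL [-39.2 -58.9  91. ] BR [-39.1  57.6  91. ]
```

To row units: 0.038 m is 1.52, 0.033 m is 1.32.

Emit:
jog_arm(
  steps=[0,0.04,0.8,0,0.06,0,0.04,1.32,0,0.06,0,0.04,1.52,0,0.06,0,0.04,1.52,0,0.06,0,0.04,1.52,0,0.06],
)

```text
time: 39.3
ee_pos: [0.5881, 0.0044, 0.0736]
eef_rot: [-0.104, 0.995, 0.0, 0.0]
ft_force: [-0.4, -0.7, -2.4]
width: 0.0699
grip_force: 30.0
```

Emit:
jog_arm(
  steps=[0.16,0,0,0,0.06,0.32,0,0,0,0.06,0.48,0,0,0,0.06,0.6,0,0,0,0.06,0.6,0,0,0,0.06],
)

```text
time: 39.8
ee_pos: [0.5726, 0.0012, 0.0732]
eef_rot: [-0.104, 0.995, 0.0, -0.0]
ft_force: [-0.1, -0.1, -2.3]
width: 0.0697
grip_force: 30.0
```

Emit:
jog_arm(
  steps=[0,0,0.12,0,0.06,-0.02,0,0.2,0,0.06,-0.04,0,0.28,0,0.06,-0.06,0,0.36,0,0.06,-0.08,0,0.44,0,0.06,-0.08,0,0.48,0,0.06,-0.08,0,0.48,0,0.06],
)

```text
time: 40.5
ee_pos: [0.5757, 0.002, 0.0614]
eef_rot: [-0.104, 0.995, 0.0, 0.001]
ft_force: [2.5, 1.3, 2.2]
width: 0.0695
grip_force: 30.0
```

Emit:
jog_arm(
  steps=[0,0,0,0,0.087,0,0,0,0,0.087,0,0,0,0,0.087,0,0,-2,0,0.087,0,0,-4,0,0.06,-1.8,0,-4,0,0.0,-1.8,0,-4,0,0.0,-1.8,0,-3.2,0,0.0,-1.8,0,-2,0,0.0,-1.8,0,-2,0,0.0,-1.8,0,-2,0,0.0],
)

```text
time: 41.6
ee_pos: [0.6185, 0.0109, 0.1111]
eef_rot: [-0.104, 0.995, -0.0, -0.001]
ft_force: [0.4, 0.5, -0.5]
width: 0.039
grip_force: 0.0
```

Run:
```python
from h import *
plan(*lan(.045,0),.056,LY+np.pi/2)
np.set_printoptions(precision=1,suppress=True)
co,sn=np.cos(LY),np.sin(LY); f=lambda w:np.array([co*(w[0]-LO[0])+sn*(w[1]-LO[1]),-sn*(w[0]-LO[0])+co*(w[1]-LO[1]),w[2]])*1000
d=shot('wrist','w20')
for k in r.regions_of('wrist','cover')[:1]+r.regions_of('wrist','grip')[:1]:
    ys,xs=np.nonzero(k['pixels']); print(k['p'],xs.min(),xs.max(),ys.min(),ys.max(),[f(atz(d,*p,.054)) for p in cv2.boxPoints(cv2.minAreaRect(np.c_[xs,ys].astype(np.int32)))])
```

```text
shift [ 0.0003 -0.0021  0.0551] turn -0.0 or 3.142 j7 1.75 t 41.6
0.76 158 407 29 261 [array([-62.5, -67.5,  54. ]), array([-63.1,  67.2,  54. ]), array([71.4, 79. , 54. ]), array([ 72.2, -78.2,  54. ])]
0.7 160 408 29 261 [array([-63.1, -66.3,  54. ]), array([-63. ,  67.8,  54. ]), array([71.9, 79. , 54. ]), array([ 71.8, -77.6,  54. ])]
```

To row units: 0.058 m is 2.32, 0.056 m is 2.24.

Emit:
jog_arm(
  steps=[0,-0.08,0.8,0,0,0,-0.08,1.6,0,0,0,-0.08,2,0,0,0,-0.08,2.12,0,0,0,-0.08,2.24,0,0,0,-0.08,2.32,0,0,0,-0.08,2.32,0,0],
)

```text
time: 42.45
ee_pos: [0.6201, 0.0092, 0.0546]
eef_rot: [-0.104, 0.995, 0.0, 0.001]
ft_force: [-2.6, -0.2, 5.3]
width: 0.0002
grip_force: 2.7
```

To row units: -0.12 m is -4.8, -0.1 m is -4.

Emit:
jog_arm(
  steps=[0,0,-2,0,0,0,0,-4,0,0,2,-1.2,-4.8,0,0,4,-2.4,-4.8,0,0,4,-2.4,-4.8,0,0,4,-2.4,-4.8,0,0],
)

```text
time: 43.05
ee_pos: [0.5328, -0.0731, 0.1747]
eef_rot: [-0.102, 0.995, -0.0, 0.001]
ft_force: [1.3, 0.4, -0.3]
width: 0.0007
grip_force: 0.0
```

Run:
```python
from h import *
np.set_printoptions(precision=4,suppress=True)
co,sn=np.cos(LY),np.sin(LY); f=lambda w:np.array([co*(w[0]-LO[0])+sn*(w[1]-LO[1]),-sn*(w[0]-LO[0])+co*(w[1]-LO[1]),w[2]])*1000
D={c:shot(c,c+'21') for c in('top','side','wrist')}
def red(d):
    H,S,V=cv2.split(cv2.cvtColor(d['img'],cv2.COLOR_RGB2HSV)); m=(((H<6)|(H>172))&(S>150)&(V>90)).astype(np.uint8); m[:,500:]=0
    n,l,st,c=cv2.connectedComponentsWithStats(m); return [(c[i].round(1),st[i,4]) for i in range(1,n) if st[i,4]>15]
for c in D: print(c,red(D[c]),[f(atz(D[c],*q[0],.0755)) for q in red(D[c])])
for c in('top','side'):
    for k in r.regions_of(c,'cover')[:2]:
        ys,xs=np.nonzero(k['pixels']); print(c,'cover',round(k['p'],2),len(xs),f(atz(D[c],xs.mean(),ys.mean(),.054)))
plan(*lan(-.055,-.116),.15,LY+np.pi/2)
```

```text
top [] []
side [(array([298.2, 250.9]), np.int32(101))] [array([ -22.283 , -121.8203,   75.5   ])]
wrist [(array([199.6, 234.1]), np.int32(159))] [array([ -30.107 , -123.1473,   75.5   ])]
top cover 0.37 862 [   3.1797 -305.0435   54.    ]
side cover 0.81 1567 [  7.8951 -21.4358  54.    ]
side cover 0.63 3030 [-16.4778 -77.9797  54.    ]
shift [ 0.0021 -0.0572  0.023 ] turn 0.002 or -3.14 j7 1.86 t 43.3
```

To row units: 0.11 m is 4.4, 0.07 m is 2.8.

Emit:
jog_arm(
  steps=[0.2,-1.8,0,0,0,0.2,-2.4,1.2,0,0,0.2,-2.4,2.8,0,0,0.2,-2.4,4.4,0,0,0.2,-2.4,4.4,0,0,0.2,-2.4,4.4,0,0],
)

```text
time: 43.9
ee_pos: [0.5419, -0.1294, 0.0634]
eef_rot: [-0.104, 0.995, 0.0, -0.001]
ft_force: [0.6, 0.1, 0.2]
width: 0.0006
grip_force: 0.0
```

Run:
```python
from h import *
plan(*lan(0.002,-.118),.064,LY+np.pi/2)
```

```text
shift [-0.0606  0.0014 -0.0007] turn 0.001 or -3.14 j7 2.02 t 43.9
```

Emit:
jog_arm(
  steps=[-0.6,0,0,0,0,-1,0,0,0,0,-1.4,0,0,0,0,-1.8,0,0,0,0,-2.2,0,0,0,0,-2.4,0,0,0,0,-2.4,0,0,0,0],
)

```text
time: 44.6
ee_pos: [0.5982, -0.1187, 0.0624]
eef_rot: [-0.103, 0.995, -0.0, -0.003]
ft_force: [-11.8, -3.1, 5.9]
width: 0.0003
grip_force: 6.2
```

Emit:
jog_arm(
  steps=[-0.12,0,0,0,0,-0.24,0,0,0,0,-0.24,0,0,0,0],
)

```text
time: 44.9
ee_pos: [0.5989, -0.1189, 0.0619]
eef_rot: [-0.102, 0.995, 0.001, -0.008]
ft_force: [-35.9, -3.8, 22.9]
width: 0.0006
grip_force: 19.2
```

Run:
```python
from h import *
co,sn=np.cos(LY),np.sin(LY); f=lambda w:np.array([co*(w[0]-LO[0])+sn*(w[1]-LO[1]),-sn*(w[0]-LO[0])+co*(w[1]-LO[1]),w[2]])*1000
d=shot('side')
H,S,V=cv2.split(cv2.cvtColor(d['img'],cv2.COLOR_RGB2HSV)); m=(((H<6)|(H>172))&(S>150)&(V>90)).astype(np.uint8); m[:,500:]=0
n,l,st,c=cv2.connectedComponentsWithStats(m)
print([(c[i].round(1),st[i,4],f(atz(d,*c[i],.0755)).round(1)) for i in range(1,n) if st[i,4]>15])
```

```text
[]
```

Emit:
jog_arm(
  steps=[1.2,0,0,0,0,2.4,0,0,0,0,2.4,0,-2,0,0,4,1.2,-4,0,0,4.8,3.2,-6,0,0,4.8,5.2,-8,0,0,4.8,7.2,-8,0,0,4.8,9.2,-8,0,0,4.8,11.2,-8,0,0,4.8,13.2,-8,0,0,4.8,13.2,-8,0,0,4.8,13.2,-8,0,0],
)

```text
time: 46.15
ee_pos: [0.4184, 0.1891, 0.2637]
eef_rot: [-0.109, 0.994, 0.001, 0.0]
ft_force: [-0.0, 0.3, 0.4]
width: 0.0005
grip_force: 0.0
```

Create f.py:
```python
from h import *
np.set_printoptions(precision=1,suppress=True)
co,sn=np.cos(LY),np.sin(LY); f=lambda w:np.array([co*(w[0]-LO[0])+sn*(w[1]-LO[1]),-sn*(w[0]-LO[0])+co*(w[1]-LO[1]),w[2]])*1000
D={c:shot(c,c+'30') for c in('top','side')}
P={}
for c in D:
    d=D[c]; H,S,V=cv2.split(cv2.cvtColor(d['img'],cv2.COLOR_RGB2HSV)); m=(((H<6)|(H>172))&(S>150)&(V>90)).astype(np.uint8); m[:,500:]=0
    n,l,st,ce=cv2.connectedComponentsWithStats(m)
    for i in range(1,n):
        if st[i,4]>15: P[c]=ce[i]; print(c,'red',ce[i],st[i,4],f(atz(d,*ce[i],.0755)))
    for k in r.regions_of(c,'cover')[:2]:
        ys,xs=np.nonzero(k['pixels']); print(c,'cover',round(k['p'],2),len(xs),f(atz(d,xs.mean(),ys.mean(),.054)),[f(atz(d,*p,.054))[:2] for p in cv2.boxPoints(cv2.minAreaRect(np.c_[xs,ys].astype(np.int32)))])
    for l,z in(('jar',.05),('dish',.02),('shoe_tree',.02)):
        k=r.recognise(c,l)[:1]
        if k: print(c,l,round(k[0]['p'],2),(np.array(k[0]['position'])*[560,420]).round(1))
    for k in r.regions_of(c,'mirror')[:1]:
        ys,xs=np.nonzero(k['pixels']); q=cv2.boxPoints(cv2.minAreaRect(np.c_[xs,ys].astype(np.int32))); P['m'+c]=(xs.mean(),ys.mean()); print(c,'mirror',k['p'],len(xs),q.tolist())
    for k in r.regions_of(c,'pack_a'):
        ys,xs=np.nonzero(k['pixels']); print(c,'pk',round(k['p'],2),d['img'][ys,xs].mean(0).round(),atz(d,xs.mean(),ys.mean(),.02)*1000)
if len(P)>=4: print('ball',f(tri(D['top'],P['top'],D['side'],P['side'])),'mirror c',tri(D['top'],P['mtop'],D['side'],P['mside'])*1000)
```

```bash
python3 f.py
```

```text
top red [307.6 188.8] 47 [  20.8 -121.8   75.5]
top cover 0.82 1654 [ 2.5  3.1 54. ] [array([68.7, 71.9]), array([ 69.4, -67.3]), array([-62.3, -65.8]), array([-62.5,  70.7])]
top jar 0.79 [248.3 146.7]
top dish 0.56 [319.6 151.5]
top shoe_tree 0.97 [194.8 167.4]
top mirror 0.63 856 [[350.8139953613281, 206.8251495361328], [354.2734680175781, 163.58189392089844], [374.7027282714844, 165.2162322998047], [371.2432556152344, 208.45948791503906]]
top pk 0.63 [134. 121. 108.] [585.3   3.6  20. ]
top pk 0.57 [ 38.  80. 153.] [ 290.8 -354.5   20. ]
top pk 0.54 [ 56.  94. 162.] [368.8 -73.9  20. ]
top pk 0.46 [111.  63.  31.] [ 356.1 -446.    20. ]
side red [316.4 247. ] 105 [  20.6 -122.    75.5]
side cover 0.63 2310 [ 3.1 -3.5 54. ] [array([-57.6,  70.6]), array([91.7, 71.8]), array([ 68.3, -70.9]), array([-70. , -69.4])]
side cover 0.36 136 [  21.6 -110.3   54. ] [array([  -5.4, -112.8]), array([ 33.3, -85.4]), array([  43.4, -111.1]), array([   4.9, -137.6])]
side jar 0.79 [367.3 189.2]
side shoe_tree 0.58 [339.6 149.4]
side mirror 0.7 1930 [[292.5384521484375, 325.3076477050781], [354.84613037109375, 283.7691955566406], [371.46148681640625, 308.6922912597656], [309.15380859375, 350.2307434082031]]
side pk 0.93 [145.  89.  48.] [ 357.3 -441.1   20. ]
side pk 0.59 [ 53.  87. 156.] [ 292.5 -357.2   20. ]
side pk 0.57 [ 40.  77. 146.] [368.6 -77.6  20. ]
ball [  20.8 -121.8   75.2] mirror c [ 636.1 -293.3   70.6]
```

The switch is on: the ball is at x = +20.8 mm, against +21.6 mm expected at full travel, and it was against its stop. The cover sits flush. Next I'll check the mirror's foot and top.

Run:
```python
from h import *
np.set_printoptions(precision=1,suppress=True)
D={c:shot(c) for c in('top','side')}
a=.063; f=lambda w:np.array([np.cos(a)*(w[0]-.623)+np.sin(a)*(w[1]+.2965),-np.sin(a)*(w[0]-.623)+np.cos(a)*(w[1]+.2965),w[2]])*1000
for n,t,s in(('footL',(350.8,207),(292.5,325.3)),('footR',(371.2,208.6),(309.2,350.2)),('topL',(354.3,163.4),(354.8,283.8)),('topR',(374.7,165),(371.5,308.7))): print(n,f(tri(D['top'],t,D['side'],s)))
# model projections: ideal 45deg mirror centred (6,0,67) and shifted one (13)
inv=lambda p:np.array([.623+np.cos(a)*p[0]-np.sin(a)*p[1],-.2965+np.sin(a)*p[0]+np.cos(a)*p[1],p[2]])
def sil(c,cx,cz,th,y0,yw):
    Rm=R.from_euler('zy',[yw,-th]).as_matrix(); P=[proj(D[c],inv(Rm@np.array([i*.08,j*.032,k*.006])+[cx,y0,cz])) for i in(-1,1) for j in(-1,1) for k in(-1,1)]
    im=np.zeros((420,560),np.uint8); cv2.fillConvexPoly(im,cv2.convexHull((np.array(P)*16).astype(np.int32)),1,shift=4); return im
M={}
for c in D: M[c]=r.regions_of(c,'mirror')[0]['pixels']
from scipy.optimize import minimize
B=lambda x:cv2.GaussianBlur(x.astype(float),(0,0),1)
cost=lambda v:sum(((B(sil(c,*v))-B(M[c]))**2).sum() for c in D)
o=minimize(cost,[.01,.068,.78,0,0],method='Nelder-Mead',options=dict(initial_simplex=np.array([[.01,.068,.78,0,0],[.02,.068,.78,0,0],[.01,.075,.78,0,0],[.01,.068,.9,0,0],[.01,.068,.78,.006,0],[.01,.068,.78,0,.06]])))
print(o.fun,cost([.006,.067,.785,0,0]),o.x[:2]*1000,'th',np.degrees(o.x[2]),'y',o.x[3]*1000,'yaw',np.degrees(o.x[4]))
```

```text
footL [-53.1  33.    5.4]
footR [-42.8 -32.5   2.7]
topL [ 64.1  35.9 135.1]
topR [ 71.  -26.9 133.8]
42.26909532382126 262.6043499656859 [11.1 68.1] th 51.89997530832039 y 2.416974337167671 yaw -0.8738514324640225
```

The mirror leans at about 50° with its foot some 6 mm short of the ledge. I'll regrip it lightly and draw the foot up to the ledge.

Run:
```python
from h import *
plan(.623,-.2945,.26,1.571+.055)
```

```text
shift [-0.0997 -0.5078  0.003 ] turn 0.153 or -2.989 j7 1.27 t 47.05
```

Emit:
jog_arm(
  steps=[-0.36,-1.92,0,0.1,0.087,-0.76,-3.88,0,0.15,0.087,-1.16,-5.84,0,0.153,0.087,-1.52,-7.8,0,0.153,0.087,-1.92,-9.76,0,0.153,0.087,-2.28,-11.6,0,0.153,0.087,-2.68,-13.6,0,0.153,0.087,-3.04,-15.6,0,0.153,0.087,-3.44,-17.6,0,0.153,0.087,-3.84,-19.52,0,0.153,0.087,-3.988,-20.32,0,0.153,0.087,-3.988,-20.32,0,0.153,0.087],
  squeeze=10,
)

```text
time: 48.25
ee_pos: [0.6225, -0.2987, 0.2615]
eef_rot: [-0.025, 1.0, -0.001, -0.001]
ft_force: [0.0, 0.4, 0.3]
width: 0.0846
grip_force: 0.0
```

Emit:
jog_arm(
  steps=[0,0,0,0,0.087,0,0,0,0,0.087],
)

```text
time: 48.45
ee_pos: [0.6233, -0.2931, 0.2631]
eef_rot: [-0.028, 1.0, 0.0, 0.0]
ft_force: [-0.0, -0.4, -0.6]
width: 0.0867
grip_force: 0.0
```

Run:
```python
from h import *
plan(.623,-.2945,.053,1.571+.055)
```

```text
shift [ 0.0004 -0.0015  0.2101] turn 0.002 or -3.14 j7 2.11 t 48.45
```

To row units: 0.209 m is 8.36, 0.19 m is 7.6.

Emit:
jog_arm(
  steps=[0,-0.04,2,0,0.087,0,-0.04,4,0,0.087,0,-0.04,6,0,0.087,0,-0.04,7.6,0,0.087,0,-0.04,8.36,0,0.087,0,-0.04,8.36,0,0.087,0,-0.04,8.36,0,0.055,0,-0.04,8.36,0,0.055,0,-0.04,8.36,0,0.055,0,-0.04,8.36,0,0.055,0,-0.04,8.36,0,0.055],
  squeeze=8,
)

```text
time: 49.55
ee_pos: [0.6236, -0.2958, 0.0552]
eef_rot: [-0.028, 1.0, -0.0, 0.001]
ft_force: [-1.1, 0.7, 6.5]
width: 0.0642
grip_force: 8.0
```

Emit:
jog_arm(
  steps=[0.12,0,0,0,0.055,0.24,0,0.04,0,0.055,0.36,0,0.08,0,0.055,0.36,0,0.08,0,0.055],
)

```text
time: 49.95
ee_pos: [0.6152, -0.2959, 0.0526]
eef_rot: [-0.028, 1.0, -0.0, 0.001]
ft_force: [5.0, 0.0, 2.9]
width: 0.064
grip_force: 8.0
```

To row units: 0.25 m is 10, 0.21 m is 8.4.

Emit:
jog_arm(
  steps=[0,0,0,0,0.087,0,0,0,0,0.087,0,0,0,0,0.087,0,0,-1.6,0,0.087,0,0,-3.2,0,0.087,0,0,-5.2,0,0.087,0.8,2,-7.2,0,0.087,2.4,3.6,-8,0,0.087,4,5.2,-8,0,0.087,5.6,6.8,-8,0,0.087,6.4,8.4,-8,0,0.087,6.4,10,-8,0,0.087],
)

```text
time: 51.15
ee_pos: [0.4454, -0.0762, 0.2519]
eef_rot: [-0.026, 1.0, -0.0, 0.0]
ft_force: [1.7, 1.2, -0.2]
width: 0.0869
grip_force: 0.0
```

Emit:
jog_arm(
  steps=[0,2,0,0,0.087,0,4,0,0,0.087,0,6,0,0,0.087,0,8,0,0,0.087,0,8,0,0,0.087,0,8,0,0,0.087],
)

```text
time: 51.75
ee_pos: [0.4365, 0.1241, 0.2514]
eef_rot: [-0.029, 1.0, -0.0, -0.0]
ft_force: [-0.0, -1.4, 0.3]
width: 0.0867
grip_force: 0.0
```

Run:
```python
from h import *
np.set_printoptions(precision=1,suppress=True)
D={c:shot(c,c+'40') for c in('top','side')}
a=.063
inv=lambda p:np.array([.623+np.cos(a)*p[0]-np.sin(a)*p[1],-.2965+np.sin(a)*p[0]+np.cos(a)*p[1],p[2]])
def sil(c,cx,cz,th,y0,yw):
    Rm=R.from_euler('zy',[yw,-th]).as_matrix(); P=[proj(D[c],inv(Rm@np.array([i*.08,j*.032,k*.006])+[cx,y0,cz])) for i in(-1,1) for j in(-1,1) for k in(-1,1)]
    im=np.zeros((420,560),np.uint8); cv2.fillConvexPoly(im,cv2.convexHull((np.array(P)*16).astype(np.int32)),1,shift=4); return im
M={c:r.regions_of(c,'mirror')[0]['pixels'] for c in D}
from scipy.optimize import minimize
B=lambda x:cv2.GaussianBlur(x.astype(float),(0,0),1)
cost=lambda v:sum(((B(sil(c,*v))-B(M[c]))**2).sum() for c in D)
o=minimize(cost,[.01,.068,.78,0,0],method='Nelder-Mead',options=dict(initial_simplex=np.array([[.01,.068,.78,0,0],[.02,.068,.78,0,0],[.01,.075,.78,0,0],[.01,.068,.9,0,0],[.01,.068,.78,.006,0],[.01,.068,.78,0,.06]])))
print(o.fun,o.x[:2]*1000,'th',np.degrees(o.x[2]),'y',o.x[3]*1000,'yaw',np.degrees(o.x[4]))
print(r.read_state()['time'])
```

```bash
python3 f.py | egrep 'red|cover|ball'
```

```text
3234.035386361199 [-35.2  31.2] th 96.25022199251865 y 9.905402300442997 yaw -1.6107368769018917
51.95
top red [307.6 188.8] 47 [  20.8 -121.8   75.5]
top cover 0.63 1633 [ 3.9 -0.2 54. ] [array([68. , 71.9]), array([ 71.3, -66.9]), array([-63.3, -67.7]), array([-65.9,  68.4])]
side red [316.4 247. ] 106 [  20.5 -122.    75.5]
side cover 0.79 2389 [ 3.6 -1.9 54. ] [array([-60.8,  70.5]), array([84.9, 82.9]), array([ 67.4, -68.6]), array([-67.2, -76.7])]
ball [  20.7 -121.8   75.2] mirror c [ 629.6 -294.2   68.6]
```

Run:
```python
from h import *
np.set_printoptions(precision=1,suppress=True)
D={c:shot(c) for c in('top','side')}
a=.063
inv=lambda p:np.array([.623+np.cos(a)*p[0]-np.sin(a)*p[1],-.2965+np.sin(a)*p[0]+np.cos(a)*p[1],p[2]])
def sil(c,cx,cz,th,y0,yw):
    Rm=R.from_euler('zy',[yw,-th]).as_matrix(); P=[proj(D[c],inv(Rm@np.array([i*.08,j*.032,k*.006])+[cx,y0,cz])) for i in(-1,1) for j in(-1,1) for k in(-1,1)]
    im=np.zeros((420,560),np.uint8); cv2.fillConvexPoly(im,cv2.convexHull((np.array(P)*16).astype(np.int32)),1,shift=4); return im
M={}
for c in D:
    g=r.regions_of(c,'mirror'); print(c,[(round(k['p'],2),int(k['pixels'].sum()),np.array(k['position'])*[560,420]) for k in g]); e=proj(D[c],inv([.006,0,.067])); M[c]=min(g,key=lambda k:np.linalg.norm(np.array(k['position'])*[560,420]-e))['pixels']
from scipy.optimize import minimize
B=lambda x:cv2.GaussianBlur(x.astype(float),(0,0),1)
cost=lambda v:sum(((B(sil(c,*v))-B(M[c]))**2).sum() for c in D)
o=minimize(cost,[.01,.068,.78,0,0],method='Nelder-Mead',options=dict(initial_simplex=np.array([[.01,.068,.78,0,0],[.02,.068,.78,0,0],[.01,.075,.78,0,0],[.01,.068,.9,0,0],[.01,.068,.78,.006,0],[.01,.068,.78,0,.06]])))
print(o.fun,o.x[:2]*1000,'th',np.degrees(o.x[2]),'y',o.x[3]*1000,'yaw',np.degrees(o.x[4]))
```

```text
top [(0.71, 859, array([364.3, 189.9]))]
side [(0.69, 2001, array([327.9, 318.2]))]
73.61410668740047 [ 4.7 65. ] th 47.800834765020454 y 2.3311796210027373 yaw 0.25846281732105847
```

The mirror is now seated as specified (centre x about 5, z about 66 mm, slope about 47°). The cover is still flush and the switch is on, so I'm handing in.

```bash
python3 -c "
from bench import r
print(r.close_job())"
```

```text
the job is handed in; nothing more can be done
None
```

Job handed in at about 52 s: all three green packs are in the bay, the cover is hooked and flush, the switch was pushed to its on stop after the cover was closed, and the mirror leans on the stand at about 47°. The jar, dish and shoe tree were not handled; while placing the mirror, the fingertips pressed the stand's crossbar once at about 67 N (wrist limit 120 N, arm/gripper-body limit 40 N).

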